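Find the cast blanks in the tins and load the dies

ROBOT

A 7-joint arm with a two-finger parallel gripper is mounted at the origin on the work surface. World frame = base frame: x ahead of the robot, y to its left, z up, the work surface at z = 0. Lengths are in m, angles in rad, forces in N, time in s.
With the tool pointing down it reaches from about 0.425 to 1.025 m from the base axis. Payload 9.4 kg.
Tool frame: the origin (TCP) lies midway between the tips of the shut fingers; the grasp point (between the pads) lies hold_point_z behind it (hold_point_z is the distance from the TCP to the grasp point, in m); z points along the fingers, y is the line along which they close (so a half turn about z gives the same grasp; the last joint's range is limited). The gripper opens to 93 mm and grips with 3 to 60 N. Pads are 15 mm wide; open, the fingers measure 128 mm over their backs; the gripper's body (75 mm by 188 mm) begins 65 mm behind the grasp point.
Start: joints at [-1.287, 0.599, -0.003, 1.599, 0.002, 0.943, -0.08], TCP at [0.256, 0.678, 0.219] pointing down, gripper open.
Joint ranges: [-2.57, 2.57], [-0.35, 1.97], [-1.29, 1.29], [0.11, 2.56], [-1.05, 4.19], [0.11, 1.86], [-2.63, 2.63]. Speed limits (rad/s): [2.22, 2.22, 3.01, 3.01, 3.14, 3.14, 3.14].

INTERFACE

Orientations are given as a unit quaternion [x, y, z, w].
In Python, from workcell import * gives the robot as it stands. The module is installed in compiled form; this text tells all that it offers.
- The arm moves only by the tool step_arm, never from a script. Its arguments are lists of equal length, an entry for each row: "offset": the shift along the tool's x, y, z in mm, a list of three; "twist": the turn, a rotation vector about the tool's x, y, z in degrees, a list of three. In form: {"offset": [[tx, ty, tz], ...], "twist": [[ax, ay, az], ...]}. A call has exactly 5 rows; each row is the pose to reach, as a shift and turn from the pose commanded when the call began, along the tool's axes at that moment; what a row does not reach only later rows make up. A row lasts 1/12 s, in which the tool goes at most 41.7 mm and 7.16 degrees, less where a joint would pass 70% of its speed; a pose out of reach is approached as far as the arm can. A call with a gripper value outside its range is refused whole. "grip" is the opening, from -1 (shut) to 1 (fully open), set as the call begins (left out, the last holds). The fingers move at their own pace and stop on an object; "newtons" is the grip in N (left out, the last holds). Time passes only in rows, so rows that repeat a pose let the fingers close, or fill a call up. It gives the time, the measured TCP pose, the force, the opening and the grip force at its end, in the units of the state.
- observe(): the state, without advancing time (a new reading comes with each control period).
- get_image(name): name is "scene" or "top"; returns a dict with "image" (400x640x3 uint8, red, green, blue), "mtx" (3x3 intrinsics, pixels), "k1" (the pictures are not rectified: a ray, as slopes to the right and down, at radius r is drawn at 1 + k1 r^2 times it, then the intrinsics apply), "R" (3x3) and "t" (3): a world point X has camera coordinates R X + t. Camera axes: x right, y down, z forward; pixel columns grow to the right and rows downward; lengths in m; the calibration is good to about 2 mm. A picture is of the moment at which its call begins. There is no depth.
- job_done(): hands the job in; it is judged then, once.
The state is a dict: "clock": time; "qpos": joint angles; "dq": joint speeds; "effort": joint torques, N m; "tool_pos": TCP position; "tool_rot": TCP orientation; "wrist_force": force on the tool from outside, world axes, zero at the start; "wrist_torque": the same for the moment, N m; "width": opening from 0.0 (shut) to 1.0 (fully open); "grip_force": force on a finger pad.
Only numpy, scipy, OpenCV 4.12 (cv2) and the standard library are available. Lean on these libraries where they do the work, as an engineer would, in place of code of your own. Each camera call takes 0.05 s, during which the arm holds its last target. There are 200 camera calls.

TASK

Two or three brass blanks (round, square or oblong, each with a stub on top) are hidden in the four identical lidded tins on this workshop bench: lift the lids to find all of them, and lay each blank flat, stub up, fully down in the die cavity that matches its outline. Leave the wooden bobbin in its tin, finish with every lid properly seated back on its own tin, and do not disturb the other things on the bench.

Things in the scene. Friction and masses are not known exactly. Their poses are not given: they have to be found in the camera images.
- tin1: One of four identical round steel tins standing loose on the bench: outside diameter 122 mm, inside 116 mm, 60 mm high, floor 4 mm thick, about 400 g. Origin: centre of the underside, z up. It holds at most one blank; some tins are empty.
- tin2: One of four identical round steel tins standing loose on the bench: outside diameter 122 mm, inside 116 mm, 60 mm high, floor 4 mm thick, about 400 g. Origin: centre of the underside, z up. It holds at most one blank; some tins are empty.
- tin3: One of four identical round steel tins standing loose on the bench: outside diameter 122 mm, inside 116 mm, 60 mm high, floor 4 mm thick, about 400 g. Origin: centre of the underside, z up. It holds at most one blank; some tins are empty.
- tin4: One of four identical round steel tins standing loose on the bench: outside diameter 122 mm, inside 116 mm, 60 mm high, floor 4 mm thick, about 400 g. Origin: centre of the underside, z up. This tin holds the bobbin.
- lid1: One of four like loose aluminium lids, 120 g: disc 126 mm across, 5 mm thick, resting on a tin's rim; under it a plug 104 mm across, 6 mm deep, that drops into the mouth (6 mm play all round); on top a wooden knob 26 mm across, 30 mm high. It belongs on tin1. Laid down, it stands on its plug. Origin: centre of the disc's underside, 60 mm above the tin's origin when on; z up to the knob.
- lid2: One of four like loose aluminium lids, 120 g: disc 126 mm across, 5 mm thick, resting on a tin's rim; under it a plug 104 mm across, 6 mm deep, that drops into the mouth (6 mm play all round); on top a wooden knob 26 mm across, 30 mm high. It belongs on tin2. Laid down, it stands on its plug. Origin: centre of the disc's underside, 60 mm above the tin's origin when on; z up to the knob.
- lid3: One of four like loose aluminium lids, 120 g: disc 126 mm across, 5 mm thick, resting on a tin's rim; under it a plug 104 mm across, 6 mm deep, that drops into the mouth (6 mm play all round); on top a wooden knob 26 mm across, 30 mm high. It belongs on tin3. Laid down, it stands on its plug. Origin: centre of the disc's underside, 60 mm above the tin's origin when on; z up to the knob.
- lid4: One of four like loose aluminium lids, 120 g: disc 126 mm across, 5 mm thick, resting on a tin's rim; under it a plug 104 mm across, 6 mm deep, that drops into the mouth (6 mm play all round); on top a wooden knob 26 mm across, 30 mm high. It belongs on tin4. Laid down, it stands on its plug. Origin: centre of the disc's underside, 60 mm above the tin's origin when on; z up to the knob.
- round_blank: Cast brass blank, about 200 g: disc 66 mm in diameter, 10 mm thick, with a square stub 16 x 16 mm, 36 mm high, on the middle of its top to hold it by (sides along the blank's x and y; total height 46 mm). Lies flat, stub up, in a closed tin. Origin: centre of the underside, z up. May be absent (two or three of the three are present).
- round_die_cavity (a point): Centre of the cavity floor of the round die, 17 mm above the bench. The die is a fixed dark steel block, 96 mm along x and 92 mm along y, 25 mm high, with one cavity in the middle of its top: round, 72 mm in diameter, 8 mm deep. Axes those of the block, z up.
- square_blank: Cast brass blank, about 200 g: plate 56 x 56 mm, 10 mm thick, with a square stub 16 x 16 mm, 36 mm high, on the middle of its top to hold it by (sides along the blank's x and y; total height 46 mm). Lies flat, stub up, in a closed tin. Origin: centre of the underside, z up. May be absent (two or three of the three are present).
- square_die_cavity (a point): Centre of the cavity floor of the square die, 17 mm above the bench. The die is a fixed dark steel block, 96 mm along x and 92 mm along y, 25 mm high, with one cavity in the middle of its top: square, 62 x 62 mm, sides along the block's x and y, 8 mm deep. Axes those of the block, z up.
- oblong_blank: Cast brass blank, about 200 g: plate 76 x 40 mm, long along its x axis, 10 mm thick, with a square stub 16 x 16 mm, 36 mm high, on the middle of its top to hold it by (sides along the blank's x and y; total height 46 mm). Lies flat, stub up, in a closed tin. Origin: centre of the underside, z up. May be absent (two or three of the three are present).
- oblong_die_cavity (a point): Centre of the cavity floor of the oblong die, 17 mm above the bench. The die is a fixed dark steel block, 96 mm along x and 92 mm along y, 25 mm high, with one cavity in the middle of its top: rectangular, 82 mm along the block's x and 46 mm along its y, 8 mm deep. Axes those of the block, z up.
- bobbin: Small wooden bobbin, 44 mm across and 32 mm high, in tin4; not wanted, it stays there. Origin: centre of its underside as built.
- mat: Fixed round cork mat on the bench, 136 mm across and 3 mm thick, a free place to lay a lid while its tin is open. Origin: centre of the underside.
- glue_jar: Bystander, a loose glue jar, 48 mm across, 65 mm high; leave it where it is. Origin: centre of its underside.
- tape_roll: Bystander, a loose roll of tape lying flat, 90 mm across, 24 mm high; leave it where it is. Origin: centre of its underside.
- wax_block: Bystander, a loose plaster block 45 x 75 x 35 mm; leave it where it is. Origin: centre of its underside.
Things that resemble listed ones, but are neither listed nor needed, are in the scene too. Leave any turquoise look-alike of the lid3 alone. What is shaped like the lid2 but purple is not meant.

How it is judged:
At the end, for the whole second after the job is handed in: Each present blank in its own cavity: within 7 mm of centre, under 3 mm above the floor, level to 0.06 rad. Each tin upright with its own lid within 13 mm of its axis, level to 0.06 rad, disc underside 56 to 63.5 mm above the tin's underside. Bobbin in its tin. All at rest (horizontal distance between round_blank and round_die_cavity below 0.007 m and z of round_blank in the frame of round_die_cavity below 0.003 m and angle between each of round_blank, square_blank, oblong_blank, lid1, lid2, lid3, lid4's own z axis and vertical below 0.06 rad and linear speed of each of round_blank, square_blank, oblong_blank, tin1, lid1, tin2, lid2, tin3, lid3, tin4, lid4 below 0.02 m/s and horizontal distance between square_blank and square_die_cavity below 0.007 m and z of square_blank in the frame of square_die_cavity below 0.003 m and horizontal distance between oblong_blank and oblong_die_cavity below 0.007 m and z of oblong_blank in the frame of oblong_die_cavity below 0.003 m and angle between each of tin1, tin2, tin3, tin4's own z axis and vertical below 0.08 rad and horizontal distance between lid1 and tin1 below 0.013 m and z of lid1 in the frame of tin1 between 0.056 and 0.0635 m and horizontal distance between lid2 and tin2 below 0.013 m and z of lid2 in the frame of tin2 between 0.056 and 0.0635 m and horizontal distance between lid3 and tin3 below 0.013 m and z of lid3 in the frame of tin3 between 0.056 and 0.0635 m and horizontal distance between lid4 and tin4 below 0.013 m and z of lid4 in the frame of tin4 between 0.056 and 0.0635 m and horizontal distance between bobbin and tin4 below 0.06 m and z of bobbin in the frame of tin4 below 0.04 m); the robot touches nothing.
It fails at once if a tin is tipped over (angle between any of tin1, tin2, tin3, tin4's own z axis and vertical above 0.7 rad).
It fails at once if a bystander is moved by more than 6 cm (distance of any of glue_jar, tape_roll, wax_block from where it was at the start of the episode above 0.06 m).
Of round_blank, square_blank, oblong_blank only 2 to 3 are there at a start; the rules pass over those that are not, and their reading is None.
At some moment in a run one of tin1, tin2, tin3, tin4 may be knocked a few centimetres aside while the robot is not near it.
It also fails if it takes over 210 s, if anything falls off the work surface, if the arm or the gripper's body presses on something with over 40 N, if the wrist force passes 120 N, or if a joint passes its speed limit or range.

## Working session

There is one attempt and no reset: what is moved stays moved. The work goes in short steps, Python scripts to look and compute and a tool call to move; the robot and the scene stay as the last step left them, time stands still between calls to the robot, and variables do not carry over. Pictures are saved under pics/ and viewed, at most 14 in all, crops included, and the job is handed in when it is done.

Besides the shell and the picture viewer there is one more tool, called after "Request:" by a JSON object that holds its "api" and its "payload". step_arm: Moves the arm, as the interface text tells. Its arguments: {"type":"object","properties":{"offset":{"type":"array","items":{"type":"array","items":{"type":"number"}}},"twist":{"type":"array","items":{"type":"array","items":{"type":"number"}}},"grip":{"type":"number"},"newtons":{"type":"number"}},"required":["offset","twist"]}

```bash
mkdir -p pics
cat > h.py <<'E'
from workcell import *
import numpy as np, cv2
from scipy.spatial.transform import Rotation as Ro
def ray(c,u,v):
    K=np.array(c["mtx"]);d=np.array([c["k1"],0,0,0,0.])
    # drawn = (1+k1 r^2)*slope -> opencv model
    p=cv2.undistortPoints(np.array([[[u,v]]],float),K,d)[0,0]
    R=np.array(c["R"]);t=np.array(c["t"])
    return -R.T@t, R.T@np.array([p[0],p[1],1])
def onz(c,u,v,z):
    o,d=ray(c,u,v);return o+d*(z-o[2])/d[2]
def tri(c1,p1,c2,p2):
    o1,d1=ray(c1,*p1);o2,d2=ray(c2,*p2)
    s=np.linalg.lstsq(np.c_[d1,-d2],o2-o1,rcond=None)[0]
    a=o1+d1*s[0];b=o2+d2*s[1];return (a+b)/2,np.linalg.norm(a-b)
def proj(c,X):
    K=np.array(c["mtx"]);d=np.array([c["k1"],0,0,0,0.]);R=np.array(c["R"])
    return cv2.projectPoints(np.array(X,float).reshape(-1,3),cv2.Rodrigues(R)[0],np.array(c["t"],float),K,d)[0][:,0]
def snap(n,name):
    c=get_image(n);cv2.imwrite(f"pics/{name}.png",c["image"][:,:,::-1]);np.save(f"pics/{name}.npy",c,allow_pickle=True);return c
def load(name): return np.load(f"pics/{name}.npy",allow_pickle=True).item()
E
python3 - <<'E'
from h import *
for n in("scene","top"):
    c=snap(n,n+"0");print(n,np.array(c["mtx"]).round(1).tolist(),c["k1"],(-np.array(c["R"]).T@c["t"]).round(3),np.array(c["R"]).round(2).tolist())
o=observe();print(o)
E
```

```text
scene [[373.5, 0.0, 318.0], [0.0, 373.5, 192.7], [0.0, 0.0, 1.0]] -0.08514869016812665 [ 1.058 -0.418  0.758] [[0.69, 0.73, -0.01], [0.49, -0.47, -0.73], [-0.54, 0.5, -0.68]]
top [[512.7, 0.0, 322.4], [0.0, 512.7, 197.3], [0.0, 0.0, 1.0]] -0.013849153647041987 [0.4   0.07  1.572] [[0.01, -1.0, 0.01], [-1.0, -0.01, -0.09], [0.09, -0.01, -1.0]]
{'clock': 0.1, 'qpos': array([-1.28668526,  0.60001676, -0.00255052,  1.60005695,  0.00178748,
        0.94290509, -0.07978707]), 'dq': array([-0.00032858, -0.00367745,  0.00013861, -0.00349704,  0.00038026,
       -0.00085663, -0.00013764]), 'effort': array([ 5.84812980e-03, -7.66551232e+01,  1.50268648e+00, -2.52936280e+01,
       -5.22441755e-02,  1.36347162e-02,  1.08444665e-04]), 'tool_pos': array([0.25579881, 0.67790074, 0.21786419]), 'tool_rot': array([ 1.79394077e-01,  9.83777051e-01, -6.88686588e-04, -6.70299190e-05]), 'wrist_force': array([-0.30717708, -0.05812397,  0.18409554]), 'wrist_torque': array([ 0.00592732, -0.04412898,  0.04544215]), 'grip_force': 0.0, 'width': 0.9981191534228794}
```

View pics/scene0.png

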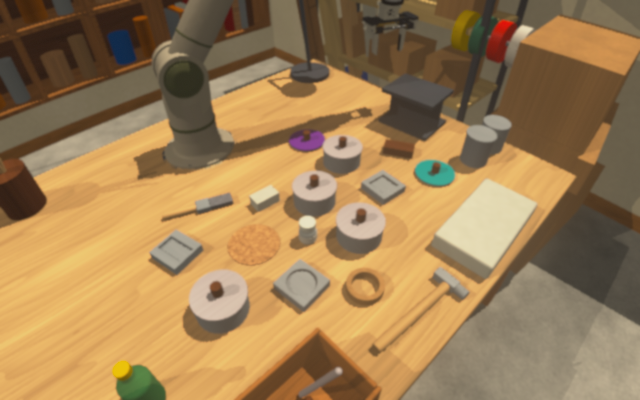

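View pics/top0.png

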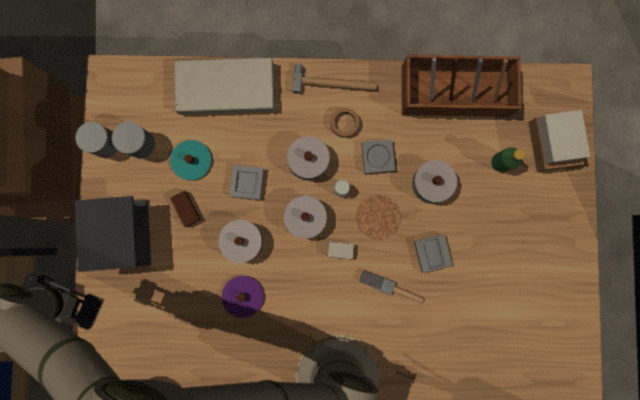

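Top view: tins at (309,158), (306,217), (241,241), (436,182). Dies: round (378,156), square (247,183), oblong (433,253). The mat is at (379,217). The lone purple lid (242,296) and turquoise lid (191,160) lie on no tin, so they are the decoys and stay put. The four grey-lidded tins fit the description. I'll confirm with enlarged crops.

Run:
```python
from h import *
c=load("top0");im=c["image"][:,:,::-1][120:320,180:480];cv2.imwrite("pics/topc.png",cv2.resize(im,None,fx=2.66666,fy=2.66666,interpolation=cv2.INTER_CUBIC))
c=load("scene0");im=c["image"][:,:,::-1][125:335,140:450];cv2.imwrite("pics/scc.png",cv2.resize(im,None,fx=2.5,fy=2.5,interpolation=cv2.INTER_CUBIC))
```

```text
(no output)
```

View pics/topc.png

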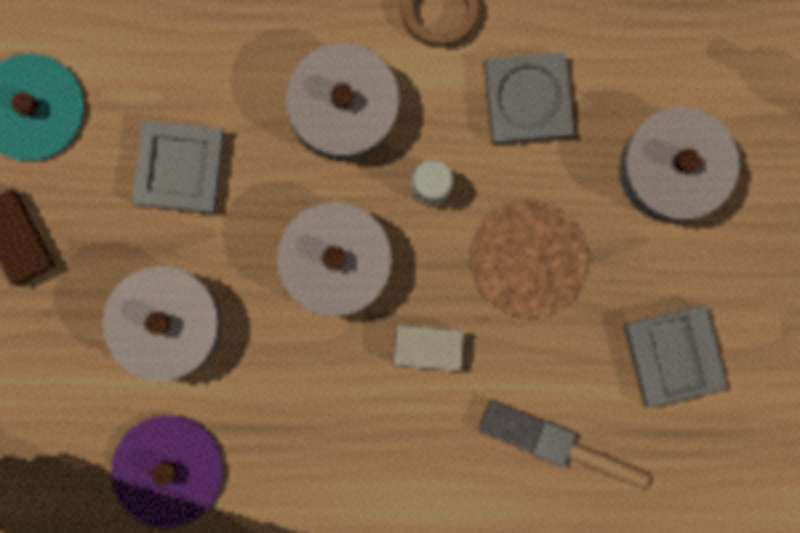

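View pics/scc.png

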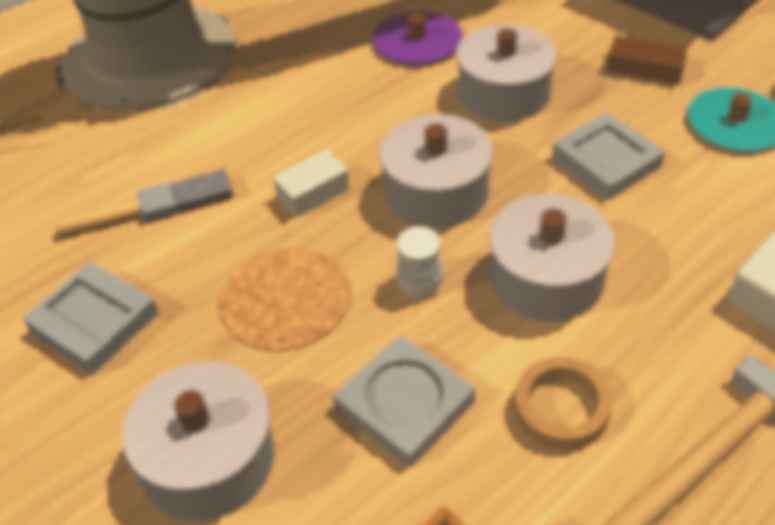

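Both crops confirm four grey lids on tins, each with a brown knob, and flat coloured decoy lids off to the side. Now I'll compute positions.

Run:
```python
from h import *
T=load("top0");S=load("scene0")
t=lambda p:(180+p[0]/2.66667+0,120+p[1]/2.66667)
s=lambda p:(140+p[0]/2.5,125+p[1]/2.5)
for n,a,b in [("lidA",(343,100),(552,240)),("lidB",(335,258),(437,153)),("lidC",(161,323),(507,54)),("lidD",(682,165),(197,413)),
 ("knA",(342,94),(553,216)),("knB",(334,256),(435,131)),("knC",(157,321),(507,36)),("knD",(688,158),(190,398)),
 ("rdie",(530,97),(404,393)),("sqdie",(179,167),(610,152)),("obdie",(677,355),(92,311)),("mat",(530,258),(285,297)),("jar",(433,180),(418,243)),("wax",(430,346),(311,178)),("tape",(442,14),(562,398)),("purple",(168,471),(417,38)),("turq",(28,107),(738,118))]:
    X,e=tri(T,t(a),S,s(b));print(n,X.round(4),"gap",round(e,4), "z65",onz(T,*t(a),.065)[:2].round(3),"z25",onz(T,*t(a),.025)[:2].round(3),"S25",onz(S,*s(b),.025)[:2].round(3),"S65",onz(S,*s(b),.065)[:2].round(3))
dies={"r":[(486,62),(567,53),(577,137),(495,143)],"s":[(143,121),(222,129),(214,212),(134,205)],"o":[(627,323),(710,307),(728,386),(647,405)]}
for k,v in dies.items():
    P=np.array([onz(T,*t(p),.025)[:2] for p in v]);e=(P[0]-P[3]+P[1]-P[2]);f=P[0]-P[1]+P[3]-P[2];print(k,P.mean(0).round(4),np.degrees(np.arctan2(e[1],e[0])).round(1),np.degrees(np.arctan2(-f[0],f[1])).round(1),np.linalg.norm(e)/2,np.linalg.norm(f)/2)
ds={"r":[(333,397),(400,338),(474,393),(407,452)],"s":[(552,152),(608,115),(663,152),(608,183)],"o":[(25,317),(91,263),(157,302),(92,357)]}
for k,v in ds.items():
    P=np.array([onz(S,*s(p),.025)[:2] for p in v]);print(k,P.mean(0).round(4),[np.degrees(np.arctan2(*(P[(i+1)%4]-P[i])[::-1])).round(1) for i in range(4)],[np.linalg.norm(P[(i+1)%4]-P[i]).round(3) for i in range(4)])
o=observe();print(Ro.from_quat(o["tool_rot"]).as_matrix().round(3))
```

```text
lidA [0.6572 0.0976 0.0569] gap 0.0044 z65 [0.654 0.096] z25 [0.661 0.097] S25 [0.64  0.123] S65 [0.663 0.093]
lidB [0.4795 0.1036 0.0574] gap 0.0038 z65 [0.478 0.102] z25 [0.48  0.103] S25 [0.454 0.129] S65 [0.487 0.099]
lidC [0.4053 0.294  0.0589] gap 0.004 z65 [0.404 0.292] z25 [0.404 0.298] S25 [0.375 0.33 ] S65 [0.412 0.29 ]
lidD [ 0.5877 -0.2801  0.0669] gap 0.0048 z65 [ 0.587 -0.283] z25 [ 0.592 -0.292] S25 [ 0.561 -0.27 ] S65 [ 0.588 -0.278]
knA [0.657  0.0974 0.0921] gap 0.0021 z65 [0.661 0.097] z25 [0.668 0.098] S25 [0.617 0.15 ] S65 [0.641 0.119]
knB [0.4792 0.1031 0.0901] gap 0.0015 z65 [0.48  0.103] z25 [0.482 0.104] S25 [0.423 0.155] S65 [0.458 0.123]
knC [0.4064 0.2932 0.0877] gap 0.0015 z65 [0.406 0.296] z25 [0.406 0.302] S25 [0.346 0.36 ] S65 [0.385 0.318]
knD [ 0.5914 -0.2812  0.0955] gap 0.0023 z65 [ 0.595 -0.289] z25 [ 0.6   -0.299] S25 [ 0.542 -0.266] S65 [ 0.571 -0.274]
rdie [ 0.6699 -0.1169  0.019 ] gap 0.0038 z65 [ 0.661 -0.113] z25 [ 0.668 -0.118] S25 [ 0.674 -0.118] S65 [ 0.695 -0.134]
sqdie [0.5847 0.2856 0.0131] gap 0.0059 z65 [0.576 0.276] z25 [0.581 0.28
[... 957 characters left out ...]
 -4.6 0.09602483330809551 0.09086637716373396
o [ 0.3755 -0.2861] 13.1 12.6 0.09258579353053423 0.0953849448438025
r [ 0.6744 -0.1187] [np.float64(95.0), np.float64(4.7), np.float64(-88.1), np.float64(-172.5)] [np.float64(0.089), np.float64(0.094), np.float64(0.085), np.float64(0.09)]
s [0.5897 0.2779] [np.float64(88.6), np.float64(-4.1), np.float64(-97.5), np.float64(-175.4)] [np.float64(0.1), np.float64(0.089), np.float64(0.088), np.float64(0.08)]
o [ 0.3827 -0.2823] [np.float64(102.7), np.float64(14.3), np.float64(-79.2), np.float64(-163.6)] [np.float64(0.087), np.float64(0.098), np.float64(0.084), np.float64(0.096)]
[[-0.936  0.353 -0.   ]
 [ 0.353  0.936 -0.001]
 [-0.    -0.001 -1.   ]]
```

```bash
cat >> h.py <<'E'
def go(x,y,z,yaw=180.):
    "offset mm (tool axes) and twist deg to bring the tool to x,y,z, tool x at world angle yaw, z down"
    o=observe();R=Ro.from_quat(o["tool_rot"])
    a=np.radians(yaw);X=np.array([np.cos(a),np.sin(a),0]);Z=np.array([0,0,-1.]);G=Ro.from_matrix(np.c_[X,np.cross(Z,X),Z])
    print("offset",(R.inv().apply(np.array([x,y,z])-o["tool_pos"])*1e3).round(1),"twist",np.degrees((R.inv()*G).as_rotvec()).round(2),"at",o["tool_pos"].round(4),"clk",round(o["clock"],2),"w",round(o["width"],3),"gf",round(o["grip_force"],1),"F",np.round(o["wrist_force"],1))
E
python3 - <<'E'
from h import *
import workcell;print([n for n in dir(workcell) if n[0]!='_'])
try: print(hold_point_z)
except Exception as e: print(e)
T=load("top0");S=load("scene0")
t=lambda p:(179.5+(p[0]+.5)/2.66667,119.5+(p[1]+.5)/2.66667)
s=lambda p:(139.5+(p[0]+.5)/2.5,124.5+(p[1]+.5)/2.5)
for n,a,b in [("knA",(342,94),(553,216)),("knB",(334,256),(435,131)),("knC",(157,321),(507,36)),("knD",(688,158),(190,398)),
 ("rdie",(530,97),(404,393)),("sqdie",(179,167),(610,152)),("obdie",(677,355),(92,311)),("mat",(530,258),(285,297))]:
    X,e=tri(T,t(a),S,s(b));print(n,X.round(4),"gap",round(e,4))
go(.4065,.294,.219)
E
```

```text
['PlanningError', 'get_image', 'hold_point_z', 'job_done', 'observe']
0.0188
knA [0.657  0.0976 0.0932] gap 0.0001
knB [0.4794 0.1032 0.0914] gap 0.0005
knC [0.4066 0.2932 0.089 ] gap 0.0006
knD [ 0.5917 -0.2808  0.0968] gap 0.0005
rdie [ 0.6701 -0.1166  0.0202] gap 0.0018
sqdie [0.5847 0.2856 0.0144] gap 0.0037
obdie [ 0.3773 -0.2837  0.0184] gap 0.0039
mat [ 4.856e-01 -1.200e-01 -2.000e-04] gap 0.0009
offset [-276.5 -306.    -0.7] twist [-8.000e-02 -1.000e-02 -2.067e+01] at [0.2558 0.6779 0.2179] clk 0.1 w 0.998 gf 0.0 F [-0.3 -0.1  0.2]
```

Request:
{"api": "step_arm", "payload": {"offset": [[-28,-31,0],[-56,-61,0],[-83,-92,0],[-110,-122,0],[-138,-153,0]], "twist": [[0,0,-5],[0,0,-10],[0,0,-15],[0,0,-20.7],[0,0,-20.7]], "grip": 0.3}}

```text
clock: 0.52
tool_pos: [0.3312, 0.4846, 0.2183]
tool_rot: [-0.004, 1.0, -0.0, -0.0]
wrist_force: [2.0, -0.9, -1.4]
width: 0.692
grip_force: 0.0
```

```bash
python3 -c "
from h import *
go(.4066,.2932,.219)"
```

```text
offset [ -74.  -192.    -0.7] twist [-0.03 -0.01  0.41] at [0.3312 0.4846 0.2183] clk 0.52 w 0.692 gf 0.0 F [ 2.  -0.9 -1.4]
```

Request:
{"api": "step_arm", "payload": {"offset": [[-15,-38,0],[-30,-77,0],[-45,-116,0],[-60,-154,0],[-75,-192,0]], "twist": [[0,0,0.4],[0,0,0.4],[0,0,0.4],[0,0,0.4],[0,0,0.4]]}}

```text
clock: 0.93
tool_pos: [0.4063, 0.2925, 0.2186]
tool_rot: [0.003, 1.0, -0.0, -0.0]
wrist_force: [0.7, -0.4, 0.0]
width: 0.655
grip_force: 0.0
```

Request:
{"api": "step_arm", "payload": {"offset": [[0,0,0],[0,0,35],[0,0,70],[0,0,100],[0,0,100]], "twist": [[0,0,0],[0,0,0],[0,0,0],[0,0,0],[0,0,0]]}}

```text
clock: 1.35
tool_pos: [0.404, 0.2931, 0.1144]
tool_rot: [0.003, 1.0, -0.002, -0.003]
wrist_force: [-0.4, -1.1, -0.4]
width: 0.65
grip_force: 0.0
```

```bash
python3 -c "
from h import *
go(.4066,.2932,.070);c=snap('scene','s1');im=c['image'][100:220,260:420,::-1];cv2.imwrite('pics/s1c.png',cv2.resize(im,None,fx=4,fy=4,interpolation=cv2.INTER_CUBIC))"
```

```text
offset [-2.8  0.4 44.3] twist [-0.27 -0.32 -0.36] at [0.404  0.2931 0.1144] clk 1.35 w 0.65 gf 0.0 F [-0.4 -1.1 -0.4]
```

View pics/s1c.png

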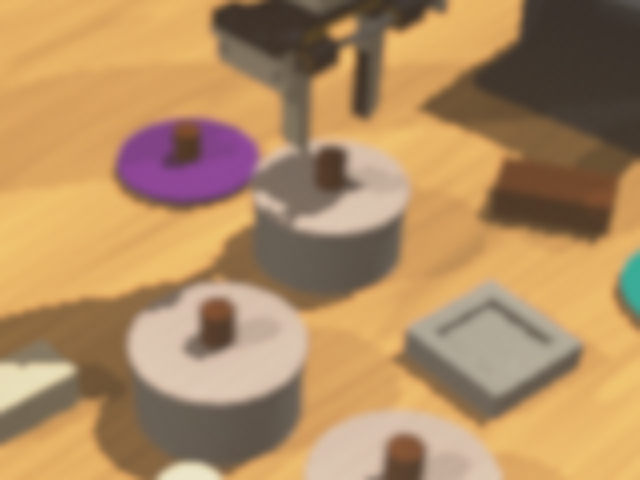

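The fingertips at crop (300,145) and (368,115) straddle the knob at (330,155). I'll descend, grip and lift.

Request:
{"api": "step_arm", "payload": {"offset": [[-2,0,20],[-2,0,44],[-2,0,44],[-2,0,44],[-2,0,44]], "twist": [[0,0,0],[0,0,0],[0,0,0],[0,0,0],[0,0,0]]}}

```text
clock: 1.82
tool_pos: [0.4086, 0.2951, 0.0763]
tool_rot: [0.003, 1.0, 0.0, 0.001]
wrist_force: [0.1, 0.9, -0.3]
width: 0.65
grip_force: 0.0
```

Request:
{"api": "step_arm", "payload": {"offset": [[0,0,0],[0,0,0],[0,0,0],[0,0,0],[0,0,0]], "twist": [[0,0,0],[0,0,0],[0,0,0],[0,0,0],[0,0,0]], "grip": -1, "newtons": 20}}

```text
clock: 2.23
tool_pos: [0.4082, 0.2947, 0.075]
tool_rot: [0.003, 1.0, 0.0, 0.0]
wrist_force: [-0.3, -0.5, 0.8]
width: 0.343
grip_force: 0.0
```

Request:
{"api": "step_arm", "payload": {"offset": [[0,0,0],[0,0,0],[0,0,-10],[0,0,-20],[0,0,-30]], "twist": [[0,0,0],[0,0,0],[0,0,0],[0,0,0],[0,0,0]]}}

```text
clock: 2.65
tool_pos: [0.408, 0.2945, 0.1056]
tool_rot: [0.003, 1.0, -0.0, -0.0]
wrist_force: [-0.6, -0.3, -1.4]
width: 0.277
grip_force: 20.0
```

```bash
python3 -c "
from h import *
go(.485,-.120,.25)"
```

```text
offset [ -79.6 -414.  -144.3] twist [-0.02 -0.02 -0.37] at [0.408  0.2945 0.1056] clk 2.65 w 0.277 gf 20.0 F [-0.6 -0.3 -1.4]
```

Request:
{"api": "step_arm", "payload": {"offset": [[0,0,-40],[0,0,-80],[0,-30,-110],[-5,-60,-110],[-12,-95,-110]], "twist": [[0,0,0],[0,0,0],[0,0,0],[0,0,0],[0,0,0]]}}

```text
clock: 3.07
tool_pos: [0.4199, 0.2, 0.2177]
tool_rot: [0.002, 1.0, 0.002, 0.002]
wrist_force: [0.0, -0.3, -1.6]
width: 0.278
grip_force: 20.0
```

Request:
{"api": "step_arm", "payload": {"offset": [[-8,-38,0],[-16,-76,0],[-24,-114,0],[-32,-152,0],[-40,-190,0]], "twist": [[0,0,0],[0,0,0],[0,0,0],[0,0,0],[0,0,0]]}}

```text
clock: 3.48
tool_pos: [0.4581, 0.0074, 0.2159]
tool_rot: [0.003, 1.0, 0.0, 0.001]
wrist_force: [1.0, -0.6, -1.8]
width: 0.277
grip_force: 20.0
```

Request:
{"api": "step_arm", "payload": {"offset": [[-8,-38,0],[-15,-76,0],[-22,-114,0],[-26,-129,0],[-26,-129,0]], "twist": [[0,0,0],[0,0,0],[0,0,0],[0,0,0],[0,0,0]]}}

```text
clock: 3.9
tool_pos: [0.4837, -0.1244, 0.2157]
tool_rot: [0.006, 1.0, -0.001, 0.001]
wrist_force: [0.7, -0.0, -1.3]
width: 0.275
grip_force: 20.0
```

```bash
cat >> h.py <<'E'
def look(c,name,x,y,z=.02,h=45,f=6,extra=None):
    "crop of the picture around a world point, enlarged; returns crop origin"
    u,v=proj(c,[x,y,z])[0].round().astype(int);a,b=max(u-h,0),max(v-h,0)
    cv2.imwrite(f"pics/{name}.png",cv2.resize(c["image"][b:b+2*h,a:a+2*h,::-1],None,fx=f,fy=f,interpolation=cv2.INTER_CUBIC));print(name,"origin",a,b,"f",f)
E
python3 -c "
from h import *
go(.485,-.120,.09);c=snap('top','t1')
C=cv2.resize(c['image'][215:275,205:285,::-1],None,fx=5,fy=5,interpolation=cv2.INTER_CUBIC)
D=cv2.resize(c['image'][120:300,170:500,::-1],None,fx=2,fy=2,interpolation=cv2.INTER_CUBIC)
W=np.zeros((660,800,3),np.uint8)[:600];W[:300,:400]=C;W[300:,:660]=D[:300];cv2.imwrite('pics/t1c.png',W)"
```

```text
offset [ -1.1   4.6 125.7] twist [-0.08  0.09 -0.73] at [ 0.4837 -0.1244  0.2157] clk 3.9 w 0.275 gf 20.0 F [ 0.7 -0.  -1.3]
```

View pics/t1c.png

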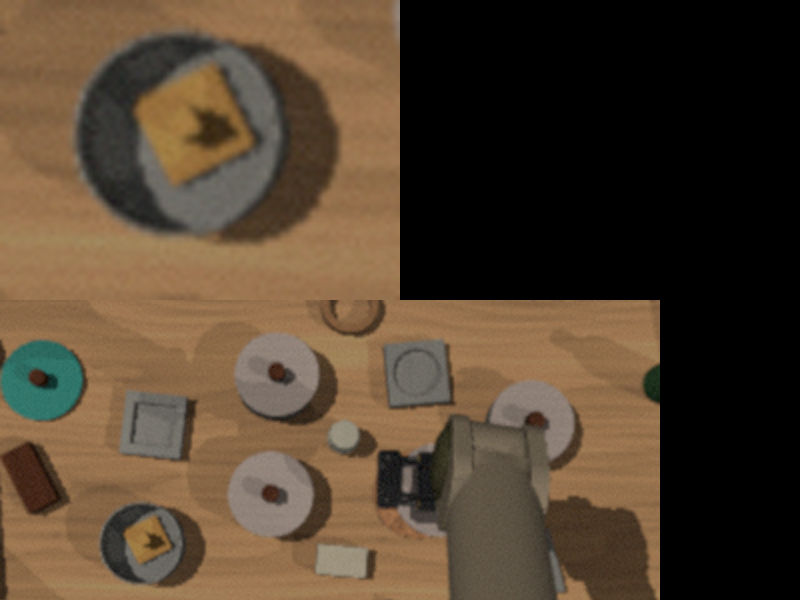

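The square blank is in tin C, with its plate corners at crop (213,65), (259,142), (177,185) and (134,103). I'll lay the lid on the mat.

Request:
{"api": "step_arm", "payload": {"offset": [[0,4,40],[0,4,80],[0,4,120],[0,4,150],[0,4,170]], "twist": [[0,0,0],[0,0,0],[0,0,0],[0,0,0],[0,0,0]]}}

```text
clock: 4.37
tool_pos: [0.4825, -0.1139, 0.0427]
tool_rot: [0.002, 1.0, 0.001, -0.001]
wrist_force: [0.4, 0.4, -0.5]
width: 0.276
grip_force: 20.0
```

Request:
{"api": "step_arm", "payload": {"offset": [[0,0,8],[0,0,14],[0,0,18],[0,0,19],[0,0,19]], "twist": [[0,0,0],[0,0,0],[0,0,0],[0,0,0],[0,0,0]]}}

```text
clock: 4.78
tool_pos: [0.484, -0.1158, 0.0266]
tool_rot: [0.003, 1.0, -0.0, 0.001]
wrist_force: [0.5, 1.0, -1.4]
width: 0.271
grip_force: 20.0
```

```bash
python3 -c "
from h import *
go(.485,-.120,.024);T=load('t1')
P=np.array([onz(T,204.5+(a+.5)/5,214.5+(b+.5)/5,.014)[:2] for a,b in [(213,65),(259,142),(177,185),(134,103)]])
print(P.round(4),P.mean(0));E=np.roll(P,-1,0)-P;print(np.degrees(np.arctan2(E[:,1],E[:,0])).round(1),np.linalg.norm(E,axis=1))
c=snap('scene','s2')
C=cv2.resize(c['image'][120:180,305:385,::-1],None,fx=5,fy=5,interpolation=cv2.INTER_CUBIC)
D=cv2.resize(c['image'][200:275,200:300,::-1],None,fx=4,fy=4,interpolation=cv2.INTER_CUBIC)
W=np.zeros((300,800,3),np.uint8);W[:,:400]=C;W[:,400:]=D;cv2.imwrite('pics/s2c.png',W)"
```

```text
offset [-1.  -4.2  2.6] twist [-0.01  0.09 -0.36] at [ 0.484  -0.1158  0.0266] clk 4.78 w 0.271 gf 20.0 F [ 0.5  1.  -1.4]
[[0.4452 0.2796]
 [0.399  0.2506]
 [0.3725 0.2994]
 [0.4215 0.3268]] [0.40956005 0.28909401]
[-147.8  118.5   29.2  -63.4] [0.05448431 0.05557176 0.05613412 0.05276329]
```

View pics/s2c.png

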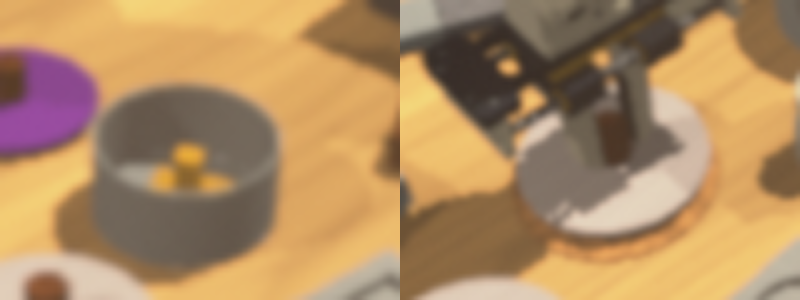

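Lid hovers just above the mat. In the tin, the stub top is at scene crop (188,155).

Request:
{"api": "step_arm", "payload": {"offset": [[0,-1,1],[0,-2,2],[0,-2,2],[0,-2,2],[0,-2,2]], "twist": [[0,0,0],[0,0,0],[0,0,0],[0,0,0],[0,0,0]]}}

```text
clock: 5.25
tool_pos: [0.4835, -0.118, 0.0238]
tool_rot: [0.003, 1.0, -0.0, 0.0]
wrist_force: [0.3, 0.5, 0.9]
width: 0.274
grip_force: 20.0
```

Request:
{"api": "step_arm", "payload": {"offset": [[0,0,0],[0,0,0],[0,0,0],[0,0,0],[0,0,-20]], "twist": [[0,0,0],[0,0,0],[0,0,0],[0,0,0],[0,0,0]], "grip": 0.1}}

```text
clock: 5.67
tool_pos: [0.4823, -0.1175, 0.0416]
tool_rot: [0.003, 1.0, 0.0, -0.002]
wrist_force: [0.3, 0.8, -0.8]
width: 0.54
grip_force: 0.0
```

Request:
{"api": "step_arm", "payload": {"offset": [[0,0,-40],[0,0,-80],[0,0,-120],[4,30,-140],[15,70,-140]], "twist": [[0,0,0],[0,0,-5],[0,0,-12],[0,0,-19],[0,0,-26]]}}

```text
clock: 6.08
tool_pos: [0.4722, -0.0499, 0.188]
tool_rot: [-0.222, 0.975, -0.002, 0.004]
wrist_force: [2.0, 1.2, -0.1]
width: 0.549
grip_force: 0.0
```

```bash
python3 -c "
from h import *
T=load('t1');S=load('s2')
p=(304.5+188.5/5,119.5+155.5/5);print(onz(S,*p,.050),onz(S,*p,.046),[tri(T,(204.5+(a+.5)/5,214.5+(b+.5)/5),S,p) for a,b in[(205,113),(203,117)]], 'stubtop proj',(proj(T,[.4096,.2895,.05])-[204.5,214.5])*5-.5)
go(.4096,.2895,.175,209.2)"
```

```text
[0.41165265 0.28797474 0.05      ] [0.40800367 0.29196296 0.046     ] [(array([0.41697822, 0.27923308, 0.0571031 ]), np.float64(0.003978931250504265)), (array([0.41490282, 0.2809193 , 0.05508228]), np.float64(0.004771447329603688))] stubtop proj [[186.4960381  123.10144537]]
offset [-90.2 333.1  11.9] twist [-0.33  0.42 -3.58] at [ 0.4722 -0.0499  0.188 ] clk 6.08 w 0.549 gf 0.0 F [ 2.   1.2 -0.1]
```

Request:
{"api": "step_arm", "payload": {"offset": [[-10,36,0],[-20,72,0],[-30,108,0],[-40,144,0],[-50,180,0]], "twist": [[0,0,-2],[0,0,-3.2],[0,0,-3.2],[0,0,-3.2],[0,0,-3.2]]}}

```text
clock: 6.5
tool_pos: [0.4354, 0.1376, 0.1838]
tool_rot: [-0.249, 0.969, -0.0, 0.0]
wrist_force: [1.1, 0.1, -0.5]
width: 0.547
grip_force: 0.0
```

Request:
{"api": "step_arm", "payload": {"offset": [[-10,36,0],[-20,72,0],[-30,108,0],[-40,140,0],[-42,148,0]], "twist": [[0,0,0],[0,0,0],[0,0,0],[0,0,0],[0,0,0]]}}

```text
clock: 6.92
tool_pos: [0.4, 0.2918, 0.1838]
tool_rot: [-0.252, 0.968, 0.001, 0.001]
wrist_force: [0.0, 0.4, 0.2]
width: 0.55
grip_force: 0.0
```

Request:
{"api": "step_arm", "payload": {"offset": [[0,0,0],[0,0,0],[0,0,40],[0,0,80],[0,0,80]], "twist": [[0,0,0],[0,0,0],[0,0,0],[0,0,0],[0,0,0]]}}

```text
clock: 7.33
tool_pos: [0.3998, 0.2819, 0.0985]
tool_rot: [-0.248, 0.969, -0.002, -0.004]
wrist_force: [-0.6, -1.2, -0.9]
width: 0.551
grip_force: 0.0
```

```bash
python3 -c "
from h import *
go(.411,.288,.025,209.2)"
```

```text
offset [-13.4   0.2  73.4] twist [-0.14 -0.52 -0.5 ] at [0.3998 0.2819 0.0985] clk 7.33 w 0.551 gf 0.0 F [-0.6 -1.2 -0.9]
```

Request:
{"api": "step_arm", "payload": {"offset": [[-12,0,0],[-12,0,10],[-12,0,20],[-12,0,20],[-12,0,20]], "twist": [[0,0,0],[0,0,0],[0,0,0],[0,0,0],[0,0,0]]}}

```text
clock: 7.75
tool_pos: [0.4117, 0.2908, 0.0837]
tool_rot: [-0.249, 0.969, -0.0, -0.0]
wrist_force: [-0.2, -0.4, 0.3]
width: 0.547
grip_force: 0.0
```

```bash
python3 -c "
from h import *
go(.411,.288,.025,209.2)"
```

```text
offset [ 1.9 -2.1 58.7] twist [-0.03 -0.05 -0.41] at [0.4117 0.2908 0.0837] clk 7.75 w 0.547 gf 0.0 F [-0.2 -0.4  0.3]
```

Request:
{"api": "step_arm", "payload": {"offset": [[1,-2,20],[1,-2,40],[1,-2,55],[1,-2,57],[1,-2,57]], "twist": [[0,0,0],[0,0,0],[0,0,0],[0,0,0],[0,0,0]]}}

```text
clock: 8.17
tool_pos: [0.4117, 0.2892, 0.0266]
tool_rot: [-0.249, 0.968, -0.0, -0.001]
wrist_force: [-0.4, 0.1, 0.6]
width: 0.549
grip_force: 0.0
```

Request:
{"api": "step_arm", "payload": {"offset": [[0,0,0],[0,0,0],[0,0,0],[0,0,0],[0,0,0]], "twist": [[0,0,0],[0,0,0],[0,0,0],[0,0,0],[0,0,0]], "grip": -1, "newtons": 30}}

```text
clock: 8.58
tool_pos: [0.4124, 0.2897, 0.0272]
tool_rot: [-0.249, 0.969, 0.0, 0.0]
wrist_force: [0.1, 0.1, 0.5]
width: 0.243
grip_force: 0.0
```

Request:
{"api": "step_arm", "payload": {"offset": [[0,0,0],[0,0,0],[0,0,0],[0,0,0],[0,0,0]], "twist": [[0,0,0],[0,0,0],[0,0,0],[0,0,0],[0,0,0]]}}

```text
clock: 9.0
tool_pos: [0.4122, 0.2901, 0.027]
tool_rot: [-0.249, 0.968, 0.0, 0.0]
wrist_force: [-2.0, 1.0, 6.0]
width: 0.167
grip_force: 30.0
```

```bash
python3 -c "
from h import *
go(.5835,.284,.15,175.6)"
```

```text
offset [-147.2  -87.9 -122.9] twist [ 0.04  0.04 33.25] at [0.4122 0.2901 0.027 ] clk 9.0 w 0.167 gf 30.0 F [-2.  1.  6.]
```

Gripped at 15.5 mm. I'll lift, and re-read all three dies in enlarged crops of the first images.

Request:
{"api": "step_arm", "payload": {"offset": [[0,0,-25],[0,0,-60],[0,0,-100],[0,0,-123],[0,0,-123]], "twist": [[0,0,0],[0,0,0],[0,0,0],[0,0,0],[0,0,0]]}}

```text
clock: 9.42
tool_pos: [0.4138, 0.2905, 0.1538]
tool_rot: [-0.249, 0.969, 0.001, 0.003]
wrist_force: [0.8, 0.1, -2.8]
width: 0.172
grip_force: 30.0
```

```bash
python3 -c "
from h import *
T=load('top0');S=load('scene0');W=np.zeros((528,792,3),np.uint8)
for i,(x,y) in enumerate([(.669,-.118),(.584,.284),(.377,-.285)]):
  for j,c in enumerate((T,S)):
    u,v=proj(c,[x,y,.02])[0].round().astype(int);h=22 if j==0 else 33
    if j==1: h=33
    W[264*j:264*j+264,264*i:264*i+264]=cv2.resize(c['image'][v-h:v+h,u-h:u+h,::-1],(264,264),interpolation=cv2.INTER_CUBIC);print(i,j,u-h,v-h,264/2/h)
W=cv2.convertScaleAbs(W,alpha=1.3);cv2.imwrite('pics/dies.png',W)"
```

```text
0 0 357 134 6.0
0 1 267 249 4.0
1 0 225 160 6.0
1 1 350 151 4.0
2 0 412 231 6.0
2 1 142 216 4.0
```

View pics/dies.png

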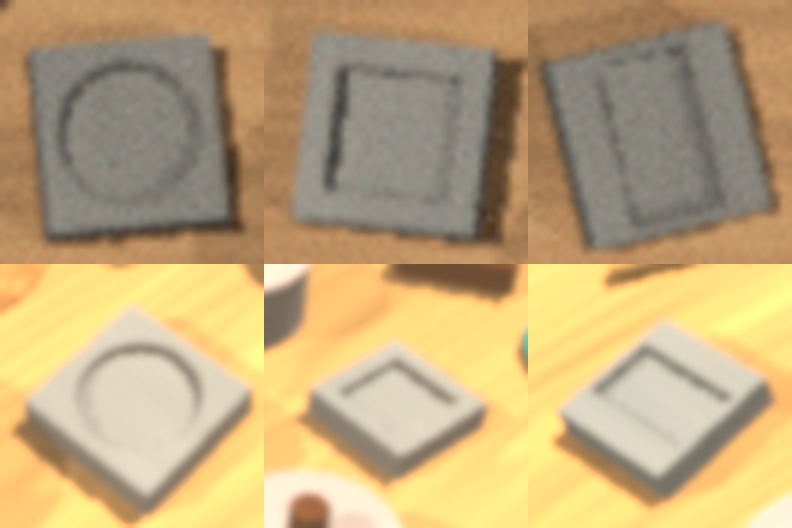

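Top-face corners are read off all six crops.

```bash
python3 -c "
from h import *
T=load('top0');S=load('scene0')
t={'r':(357,134,[(30,52),(208,37),(228,219),(49,234)]),'s':(225,160,[(52,33),(233,50),(211,235),(31,217)]),'o':(412,231,[(17,63),(195,25),(247,208),(64,248)])}
s={'r':(267,249,[(28,139),(132,44),(250,128),(146,234)]),'s':(350,151,[(46,139),(129,81),(222,143),(133,198)]),'o':(142,216,[(34,148),(134,58),(242,119),(132,216)])}
for k in 'rso':
  a,b,c=t[k];A=[(a-.5+(p+.5)/6,b-.5+(q+.5)/6) for p,q in c]
  a,b,c=s[k];B=[(a-.5+(p+.5)/4,b-.5+(q+.5)/4) for p,q in c]
  P=np.array([onz(T,*p,.025)[:2] for p in A]);Q=np.array([onz(S,*p,.025)[:2] for p in B])
  for M in(P,Q):
    e=M[0]-M[3]+M[1]-M[2] if M is P else M[1]-M[0]+M[2]-M[3]
    ang=lambda E:np.degrees(np.arctan2(E[:,1],E[:,0])).round(1)
    print(k,M.mean(0).round(4),ang(np.roll(M,-1,0)-M)%90,np.linalg.norm(np.roll(M,-1,0)-M,axis=1).round(3))
  best=[tri(T,A[i],S,B[i]) for i in range(4)]
  print([x[0].round(4).tolist()+[x[1].round(4)] for x in best],np.mean([x[0] for x in best],0))
go(.583,.283,.15,175.6)
"
```

```text
r [ 0.6685 -0.1155] [5.8 6.2 5.7 6.2] [0.092 0.094 0.092 0.094]
r [ 0.6736 -0.1181] [6.1 5.9 6.1 5.3] [0.089 0.093 0.089 0.093]
[[0.6753, -0.1184, 0.0477, np.float64(0.127)], [0.6952, -0.1369, 0.1485, np.float64(0.0027)], [0.6719, -0.119, 0.0335, np.float64(0.1314)], [0.6422, -0.0928, -0.157, np.float64(0.0017)]] [ 0.67114459 -0.11676573  0.01817781]
s [0.5835 0.2837] [85.4 84.6 85.1 85.2] [0.092 0.095 0.091 0.094]
s [0.5902 0.2756] [ 0.1 86.3 84.7 88.4] [0.096 0.093 0.093 0.084]
[[0.5893, 0.2728, 0.0436, np.float64(0.127)], [0.6136, 0.2243, 0.1235, np.float64(0.0032)], [0.5861, 0.2827, 0.015, np.float64(0.1301)], [0.5504, 0.3547, -0.116, np.float64(0.0077)]] [0.58484003 0.28364371 0.01652297]
o [ 0.3754 -0.2835] [12.7 15.6 12.8 14.3] [0.092 0.095 0.094 0.095]
o [ 0.3824 -0.2849] [16.3 15.3 12.4 13.4] [0.087 0.099 0.09  0.093]
[[0.3931, -0.2834, 0.0418, np.float64(0.1239)], [0.4311, -0.2839, 0.1354, np.float64(0.0103)], [0.3755, -0.2811, 0.0306, np.float64(0.1337)], [0.308, -0.2891, -0.1343, np.float64(0.0141)]] [ 0.37692894 -0.28439977  0.0183943 ]
offset [-144.7  -88.1    4.7] twist [ 0.15  0.34 33.19] at [0.4138 0.2905 0.1538] clk 9.42 w 0.172 gf 30.0 F [ 0.8  0.1 -2.8]
```

Request:
{"api": "step_arm", "payload": {"offset": [[-29,-18,0],[-58,-36,0],[-87,-53,0],[-116,-70,0],[-146,-88,0]], "twist": [[0,0,7],[0,0,14],[0,0,21],[0,0,28],[0,0,33]]}}

```text
clock: 9.83
tool_pos: [0.5832, 0.2822, 0.1481]
tool_rot: [0.039, 0.999, -0.001, -0.001]
wrist_force: [-0.0, 1.2, -2.2]
width: 0.171
grip_force: 30.0
```

Request:
{"api": "step_arm", "payload": {"offset": [[0,0,0],[0,0,30],[0,0,60],[0,0,90],[0,0,90]], "twist": [[0,0,0],[0,0,0],[0,0,0],[0,0,0],[0,0,0]]}}

```text
clock: 10.25
tool_pos: [0.5786, 0.2808, 0.053]
tool_rot: [0.036, 0.999, -0.003, -0.004]
wrist_force: [-0.7, -0.8, -3.4]
width: 0.172
grip_force: 30.0
```

Request:
{"api": "step_arm", "payload": {"offset": [[0,0,0],[0,0,0],[0,0,0],[0,0,0],[0,0,0]], "twist": [[0,0,0],[0,0,0],[0,0,0],[0,0,0],[0,0,0]]}}

```text
clock: 10.67
tool_pos: [0.5832, 0.2832, 0.0612]
tool_rot: [0.036, 0.999, 0.001, 0.001]
wrist_force: [0.4, -0.3, -3.2]
width: 0.172
grip_force: 30.0
```

```bash
python3 -c "
from h import *
go(.5845,.284,.057,175.2);c=snap('scene','s3');look(c,'s3c',.585,.284,.03,40,7)"
```

```text
offset [-1.2  0.9  4.2] twist [0.07 0.12 0.63] at [0.5832 0.2832 0.0612] clk 10.67 w 0.172 gf 30.0 F [ 0.4 -0.3 -3.2]
s3c origin 343 142 f 7
```

View pics/s3c.png

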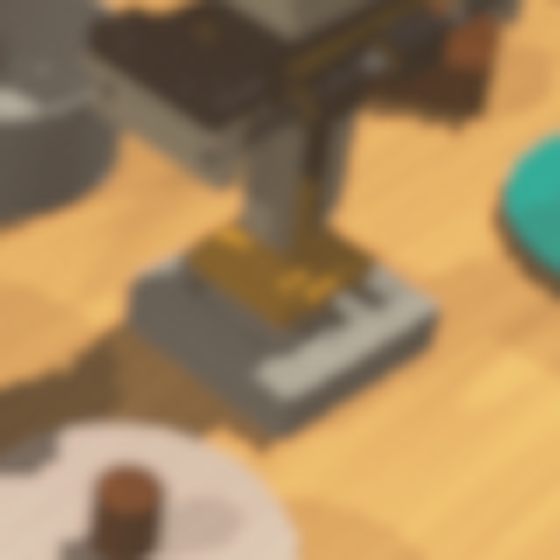

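Plate hovers over the die: near bottom corner at crop (285,335), left top corner (188,255), right top corner (370,262). I'll compare these with the prediction.

```bash
python3 -c "
from h import *
S=load('s3');a=np.radians(-4.8);u=np.array([np.cos(a),np.sin(a)]);v=np.array([-u[1],u[0]])
def pr(c,h,z,k): return [((proj(S,[*(np.array(c)+sx*h[0]*u+sy*h[1]*v),z])[0]-[342.5,141.5])*7-.5).round(0).tolist() for sx,sy in k]
k=[(1,-1),(1,1),(-1,-1)]
print('plate top',pr((.5832,.2832),(.028,.028),.048,k),'bot',pr((.5832,.2832),(.028,.028),.038,k))
for c in [(.5845,.284),(.5902,.2756)]:print('die',pr(c,(.048,.046),.025,k))
print('dx10',pr((.5932,.2832),(.028,.028),.048,k))
"
```

```text
plate top [[287.0, 312.0], [381.0, 255.0], [191.0, 243.0]] bot [[285.0, 330.0], [378.0, 273.0], [189.0, 261.0]]
die [[289.0, 400.0], [442.0, 304.0], [126.0, 278.0]]
die [[287.0, 417.0], [441.0, 320.0], [123.0, 294.0]]
dx10 [[307.0, 324.0], [400.0, 267.0], [209.0, 254.0]]
```

Request:
{"api": "step_arm", "payload": {"offset": [[-1,1,5],[-1,1,10],[-1,1,13],[-1,1,16],[-1,1,18]], "twist": [[0,0,0.5],[0,0,0.5],[0,0,0.5],[0,0,0.5],[0,0,0.5]]}}

```text
clock: 11.13
tool_pos: [0.5833, 0.2837, 0.0409]
tool_rot: [0.041, 0.999, -0.0, -0.0]
wrist_force: [-0.4, -0.5, -2.6]
width: 0.169
grip_force: 30.0
```

Request:
{"api": "step_arm", "payload": {"offset": [[0,0,0],[0,0,0],[0,0,0],[0,0,0],[0,0,0]], "twist": [[0,0,0],[0,0,0],[0,0,0],[0,0,0],[0,0,0]]}}

```text
clock: 11.55
tool_pos: [0.5837, 0.2838, 0.0418]
tool_rot: [0.041, 0.999, 0.0, 0.0]
wrist_force: [-0.9, 0.1, -2.9]
width: 0.171
grip_force: 30.0
```

The plate is below the die top with no contact force, so it is in the cavity. I'll lower, release and rise.

Request:
{"api": "step_arm", "payload": {"offset": [[0,0,2],[0,0,3],[0,0,3],[0,0,3],[0,0,3]], "twist": [[0,0,0],[0,0,0],[0,0,0],[0,0,0],[0,0,0]]}}

```text
clock: 11.97
tool_pos: [0.5838, 0.2839, 0.04]
tool_rot: [0.041, 0.999, 0.0, 0.0]
wrist_force: [-2.1, -1.5, 11.2]
width: 0.171
grip_force: 30.0
```

Request:
{"api": "step_arm", "payload": {"offset": [[0,0,0],[0,0,0],[0,0,0],[0,0,0],[0,0,-20]], "twist": [[0,0,0],[0,0,0],[0,0,0],[0,0,0],[0,0,0]], "grip": 0.1}}

```text
clock: 12.38
tool_pos: [0.5818, 0.283, 0.0557]
tool_rot: [0.041, 0.999, -0.001, -0.002]
wrist_force: [-0.4, 0.6, 0.3]
width: 0.479
grip_force: 0.0
```

Request:
{"api": "step_arm", "payload": {"offset": [[0,0,-40],[0,0,-80],[0,0,-120],[5,-30,-130],[15,-70,-130]], "twist": [[0,0,0],[0,0,0],[0,0,0],[0,0,-4],[0,0,-4]]}}

```text
clock: 12.8
tool_pos: [0.5653, 0.2189, 0.1923]
tool_rot: [0.002, 1.0, 0.002, 0.004]
wrist_force: [1.2, -1.7, 0.0]
width: 0.552
grip_force: 0.0
```

Request:
{"api": "step_arm", "payload": {"offset": [[10,-38,0],[20,-76,0],[30,-114,0],[40,-152,0],[50,-190,0]], "twist": [[0,0,0],[0,0,0],[0,0,0],[0,0,0],[0,0,0]]}}

```text
clock: 13.22
tool_pos: [0.5099, 0.0242, 0.1887]
tool_rot: [0.006, 1.0, -0.0, 0.0]
wrist_force: [0.9, 0.5, -0.4]
width: 0.552
grip_force: 0.0
```

```bash
python3 -c "
from h import *
go(.4835,-.118,.19);c=snap('top','t2')
T=load('t1');d=cv2.absdiff(cv2.cvtColor(c['image'],7),cv2.cvtColor(load('top0')['image'],7))
for n,(x,y) in dict(A=(.657,.0976),B=(.479,.103),C=(.4066,.2945),D=(.5917,-.281),sq=(.584,.284)).items():
  u,v=proj(c,[x,y,.05])[0].astype(int);print(n,d[v-24:v+24,u-24:u+24].mean().round(1),d[v-24:v+24,u-24:u+24].max())
look(c,'t2c',.584,.284,.03,22,12)"
```

```text
offset [  24.8 -142.5   -1.3] twist [-0.    0.01 -0.66] at [0.5099 0.0242 0.1887] clk 13.22 w 0.552 gf 0.0 F [ 0.9  0.5 -0.4]
A 9.1 60
B 23.7 115
C 31.2 99
D 6.6 17
sq 7.7 58
t2c origin 224 159 f 12
```

View pics/t2c.png

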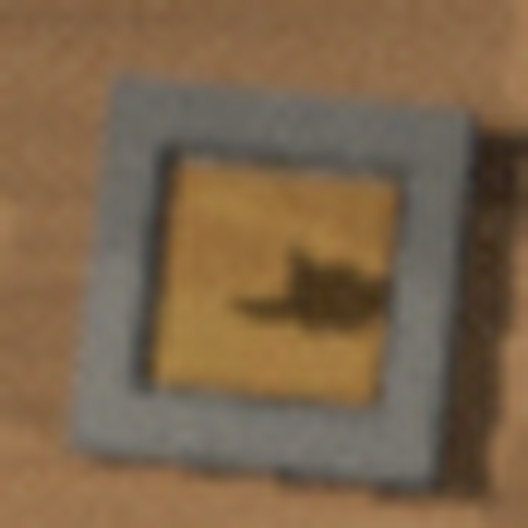

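Square blank sits squarely in its cavity. Now I'll fetch lid C from the mat.

Request:
{"api": "step_arm", "payload": {"offset": [[6,-38,0],[13,-76,0],[19,-114,0],[25,-142,0],[25,-142,0]], "twist": [[0,0,0],[0,0,0],[0,0,0],[0,0,0],[0,0,0]]}}

```text
clock: 13.68
tool_pos: [0.4823, -0.1217, 0.1886]
tool_rot: [0.01, 1.0, -0.001, -0.0]
wrist_force: [-1.5, 0.2, 0.1]
width: 0.551
grip_force: 0.0
```

Request:
{"api": "step_arm", "payload": {"offset": [[0,0,40],[0,0,80],[0,0,115],[0,0,115],[0,0,115]], "twist": [[0,0,0],[0,0,0],[0,0,0],[0,0,0],[0,0,0]]}}

```text
clock: 14.1
tool_pos: [0.4831, -0.1152, 0.0726]
tool_rot: [0.006, 1.0, 0.0, -0.002]
wrist_force: [0.1, 0.4, 0.1]
width: 0.554
grip_force: 0.0
```

```bash
python3 -c "
from h import *
go(.4835,-.118,.025);c=load('t2');T=load('t1')
u,v=proj(c,[.4066,.2945,.05])[0].astype(int)
a=[cv2.cvtColor(k['image'],7)[v-30:v+30,u-30:u+30].astype(np.float32) for k in(T,c)];print(cv2.phaseCorrelate(*a,cv2.createHanningWindow((60,60),cv2.CV_32F)))
"
```

```text
offset [-0.6 -2.8 47.6] twist [ 0.04 -0.25 -0.64] at [ 0.4831 -0.1152  0.0726] clk 14.1 w 0.554 gf 0.0 F [0.1 0.4 0.1]
((-0.035422095214016736, -0.02589909687920411), 0.6444365718629625)
```

Request:
{"api": "step_arm", "payload": {"offset": [[0,-1,25],[0,-1,40],[0,-1,47],[0,-1,47],[0,-1,47]], "twist": [[0,0,0],[0,0,0],[0,0,0],[0,0,0],[0,0,0]]}}

```text
clock: 14.52
tool_pos: [0.4848, -0.1168, 0.0281]
tool_rot: [0.006, 1.0, -0.0, 0.001]
wrist_force: [-0.4, -0.7, 0.5]
width: 0.554
grip_force: 0.0
```

Request:
{"api": "step_arm", "payload": {"offset": [[0,0,0],[0,0,0],[0,0,0],[0,0,0],[0,0,0]], "twist": [[0,0,0],[0,0,0],[0,0,0],[0,0,0],[0,0,0]], "grip": -1, "newtons": 20}}

```text
clock: 14.93
tool_pos: [0.4843, -0.117, 0.0271]
tool_rot: [0.006, 1.0, -0.0, 0.0]
wrist_force: [-1.0, -0.5, 7.0]
width: 0.273
grip_force: 20.0
```

Request:
{"api": "step_arm", "payload": {"offset": [[0,0,0],[0,0,-30],[0,0,-70],[0,0,-110],[0,0,-150]], "twist": [[0,0,0],[0,0,0],[0,0,0],[0,0,0],[0,0,0]]}}

```text
clock: 15.35
tool_pos: [0.4832, -0.1167, 0.1781]
tool_rot: [0.006, 1.0, 0.0, -0.001]
wrist_force: [1.3, -0.2, -1.4]
width: 0.272
grip_force: 20.0
```

```bash
python3 -c "
from h import *
go(.408,.2945,.18)"
```

```text
offset [ 80.  410.3  -1.7] twist [ 0.02 -0.09 -0.67] at [ 0.4832 -0.1167  0.1781] clk 15.35 w 0.272 gf 20.0 F [ 1.3 -0.2 -1.4]
```

Request:
{"api": "step_arm", "payload": {"offset": [[7,39,0],[15,78,0],[22,117,0],[30,156,0],[38,195,0]], "twist": [[0,0,0],[0,0,0],[0,0,0],[0,0,0],[0,0,0]]}}

```text
clock: 15.77
tool_pos: [0.4474, 0.08, 0.1768]
tool_rot: [0.006, 1.0, 0.0, 0.0]
wrist_force: [0.1, -0.5, -1.6]
width: 0.276
grip_force: 20.0
```

Request:
{"api": "step_arm", "payload": {"offset": [[7,39,0],[15,78,0],[22,117,0],[30,156,0],[37,195,0]], "twist": [[0,0,0],[0,0,0],[0,0,0],[0,0,0],[0,0,0]]}}

```text
clock: 16.18
tool_pos: [0.4124, 0.2756, 0.1766]
tool_rot: [0.006, 1.0, -0.0, -0.0]
wrist_force: [1.8, -0.7, -1.2]
width: 0.273
grip_force: 20.0
```

Request:
{"api": "step_arm", "payload": {"offset": [[3,20,0],[3,20,0],[3,20,30],[3,20,60],[3,20,75]], "twist": [[0,0,0],[0,0,0],[0,0,0],[0,0,0],[0,0,0]]}}

```text
clock: 16.6
tool_pos: [0.4099, 0.2928, 0.0994]
tool_rot: [0.006, 1.0, -0.001, -0.001]
wrist_force: [-0.1, -0.1, -1.1]
width: 0.278
grip_force: 20.0
```

Request:
{"api": "step_arm", "payload": {"offset": [[0,0,0],[0,0,0],[0,0,5],[0,0,10],[0,0,10]], "twist": [[0,0,0],[0,0,0],[0,0,0],[0,0,0],[0,0,0]]}}

```text
clock: 17.02
tool_pos: [0.411, 0.294, 0.0917]
tool_rot: [0.006, 1.0, 0.0, 0.0]
wrist_force: [-0.3, 0.4, -1.8]
width: 0.274
grip_force: 20.0
```

```bash
python3 -c "
from h import *
go(.409,.2945,.078)"
```

```text
offset [ 2.1  0.5 13.7] twist [ 0.02  0.03 -0.69] at [0.411  0.294  0.0917] clk 17.02 w 0.274 gf 20.0 F [-0.3  0.4 -1.8]
```

Lower to seat, release, then move to tin B's knob at (0.480,0.104).

Request:
{"api": "step_arm", "payload": {"offset": [[2,0,4],[2,0,8],[2,0,11],[2,0,13],[2,0,14]], "twist": [[0,0,0],[0,0,0],[0,0,0],[0,0,0],[0,0,0]]}}

```text
clock: 17.43
tool_pos: [0.4087, 0.294, 0.078]
tool_rot: [0.006, 1.0, -0.0, -0.0]
wrist_force: [-3.1, -2.9, 26.9]
width: 0.273
grip_force: 20.0
```

Request:
{"api": "step_arm", "payload": {"offset": [[0,0,0],[0,0,0],[0,0,0],[0,0,0],[0,0,-20]], "twist": [[0,0,0],[0,0,0],[0,0,0],[0,0,0],[0,0,0]], "grip": 0.1}}

```text
clock: 17.85
tool_pos: [0.4077, 0.2933, 0.0954]
tool_rot: [0.006, 1.0, -0.001, -0.002]
wrist_force: [-0.9, 0.0, -0.4]
width: 0.537
grip_force: 0.0
```

Request:
{"api": "step_arm", "payload": {"offset": [[0,0,-30],[0,0,-50],[-20,-38,-50],[-40,-76,-50],[-55,-114,-50]], "twist": [[0,0,-0.7],[0,0,-0.7],[0,0,-0.7],[0,0,-0.7],[0,0,-0.7]]}}

```text
clock: 18.27
tool_pos: [0.463, 0.1808, 0.1482]
tool_rot: [-0.002, 1.0, 0.001, 0.001]
wrist_force: [0.3, -0.4, 1.0]
width: 0.552
grip_force: 0.0
```

Request:
{"api": "step_arm", "payload": {"offset": [[-10,-38,0],[-16,-76,0],[-16,-76,0],[-16,-76,0],[-16,-76,0]], "twist": [[0,0,0],[0,0,0],[0,0,0],[0,0,0],[0,0,0]]}}

```text
clock: 18.68
tool_pos: [0.4779, 0.1054, 0.1477]
tool_rot: [0.0, 1.0, 0.0, 0.0]
wrist_force: [0.0, 1.4, -0.1]
width: 0.547
grip_force: 0.0
```

```bash
python3 -c "
from h import *
go(.480,.1035,.075);c=snap('top','t3');T=load('top0')
for n,(x,y) in dict(A=(.657,.0976),C=(.4066,.2945),D=(.5917,-.281)).items():
  u,v=proj(c,[x,y,.06])[0].astype(int)
  a=[cv2.cvtColor(k['image'],7)[v-28:v+28,u-28:u+28].astype(np.float32) for k in(T,c)];print(n,cv2.phaseCorrelate(*a,cv2.createHanningWindow((56,56),cv2.CV_32F)),cv2.absdiff(*a).mean())"
```

```text
offset [-2.1 -1.9 72.7] twist [ 0.03  0.01 -0.  ] at [0.4779 0.1054 0.1477] clk 18.68 w 0.547 gf 0.0 F [ 0.   1.4 -0.1]
A ((0.06100054645212083, 0.15122151413423168), 0.9710684278276231) 6.819834
C ((0.16792619816135712, 0.042385725425173604), 0.948852842119005) 7.023278
D ((0.026620502518206024, 0.05699276154220456), 0.9476728349261814) 6.617666
```

Lid C is seated as before. Now tin B.

Request:
{"api": "step_arm", "payload": {"offset": [[-2,-2,25],[-2,-2,50],[-2,-2,68],[-2,-2,72],[-2,-2,72]], "twist": [[0,0,0],[0,0,0],[0,0,0],[0,0,0],[0,0,0]]}}

```text
clock: 19.15
tool_pos: [0.479, 0.1045, 0.0746]
tool_rot: [-0.002, 1.0, -0.0, -0.001]
wrist_force: [0.1, 0.1, 0.1]
width: 0.548
grip_force: 0.0
```

Request:
{"api": "step_arm", "payload": {"offset": [[0,0,0],[0,0,0],[0,0,0],[0,0,0],[0,0,0]], "twist": [[0,0,0],[0,0,0],[0,0,0],[0,0,0],[0,0,0]], "grip": -1}}

```text
clock: 19.57
tool_pos: [0.4804, 0.1032, 0.0764]
tool_rot: [-0.0, 1.0, 0.0, 0.001]
wrist_force: [-1.2, -0.6, 6.4]
width: 0.274
grip_force: 20.0
```

Request:
{"api": "step_arm", "payload": {"offset": [[0,0,0],[0,0,-30],[0,0,-70],[0,0,-110],[0,-30,-120]], "twist": [[0,0,0],[0,0,0],[0,0,0],[0,0,0],[0,0,0]]}}

```text
clock: 19.98
tool_pos: [0.4824, 0.078, 0.2009]
tool_rot: [-0.003, 1.0, 0.002, 0.004]
wrist_force: [2.8, 1.3, -1.3]
width: 0.276
grip_force: 20.0
```

Request:
{"api": "step_arm", "payload": {"offset": [[0,-38,0],[0,-76,0],[0,-114,0],[-3,-152,0],[-3,-192,0]], "twist": [[0,0,0],[0,0,0],[0,0,0],[0,0,0],[0,0,0]]}}

```text
clock: 20.4
tool_pos: [0.483, -0.1206, 0.1961]
tool_rot: [-0.0, 1.0, 0.0, 0.0]
wrist_force: [2.0, -0.2, -1.9]
width: 0.275
grip_force: 20.0
```

```bash
cat >> h.py <<'E'
def brass(c,x,y,name=None):
    "brass region inside a tin at x,y: minAreaRect of its mask on z=0.014"
    u,v=proj(c,[x,y,.03])[0].astype(int);h=20
    g=cv2.resize(c["image"][v-h:v+h,u-h:u+h],None,fx=8,fy=8,interpolation=cv2.INTER_CUBIC)
    H=cv2.cvtColor(g,cv2.COLOR_RGB2HSV);m=((H[...,1]>110)).astype(np.uint8)
    n,l,st,ce=cv2.connectedComponentsWithStats(m);i=1+np.argmax(st[1:,4]) if n>1 else 0
    print("mask",(m.mean()),"comp",st[i].tolist())
    cs,_=cv2.findContours((l==i).astype(np.uint8),0,2);k=max(cs,key=cv2.contourArea)[:,0].astype(float)
    P=np.array([onz(c,u-h-.5+(a+.5)/8,v-h-.5+(b+.5)/8,.014)[:2] for a,b in k]).astype(np.float32)
    r=cv2.minAreaRect(P*1000);print("rect mm",np.round(r[0],1),np.round(r[1],1),round(r[2],1),"area",cv2.contourArea(P*1000),"circ",np.round(cv2.minEnclosingCircle(P*1000)[1],1),"meanRGB",g[l==i].mean(0).round())
    if name: cv2.imwrite(f"pics/{name}.png",np.hstack([g[:,:,::-1],cv2.merge([m*255]*3)]))
E
python3 -c "
from h import *
go(.484,-.118,.09);c=snap('top','t4');brass(c,.480,.1035,'t4c');print('check C in t1');brass(load('t1'),.4066,.2945)"
```

```text
offset [ -0.9   2.6 106.1] twist [0.   0.06 0.06] at [ 0.483  -0.1206  0.1961] clk 20.4 w 0.275 gf 20.0 F [ 2.  -0.2 -1.9]
mask 0.142314453125 comp [0, 0, 125, 109, 5197]
rect mm [524.1 144.3] [41.3 47.3] 1.0 area 728.9730501510203 circ 31.3 meanRGB [133. 100.  69.]
check C in t1
mask 0.350771484375 comp [84, 64, 197, 190, 22658]
rect mm [410.  291.1] [60.4 58.8] 28.1 area 3189.6986819650047 circ 38.7 meanRGB [133. 100.  55.]
```

```bash
python3 -c "
from h import *
for n,x,y in(('t4',.480,.1035),('t1',.4066,.2945)):
  c=load(n);u,v=proj(c,[x,y,.03])[0].astype(int);H=cv2.cvtColor(c['image'],cv2.COLOR_RGB2HSV);yy,xx=np.mgrid[:400,:640];m=(xx-u)**2+(yy-v)**2<15**2
  print(n,np.percentile(H[m][:,1],[50,75,90,95,99]),np.percentile(H[m][:,2],[5,50,95]))"
```

```text
t4 [21. 24. 26. 27. 30.] [ 55.8 103.  119. ]
t1 [115.   152.   157.   160.   169.12] [ 48.8 109.  159. ]
```

View pics/t4c.png

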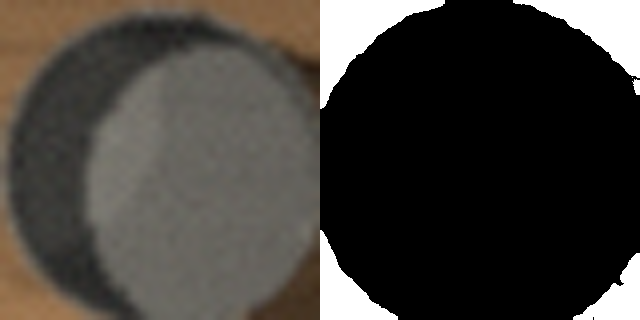

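Tin B shows only bare floor, so it is empty. The lid goes straight back.

Request:
{"api": "step_arm", "payload": {"offset": [[0,39,0],[1,78,0],[2,117,0],[3,156,0],[3,195,0]], "twist": [[0,0,0],[0,0,0],[0,0,0],[0,0,0],[0,0,0]]}}

```text
clock: 20.87
tool_pos: [0.4792, 0.0775, 0.1958]
tool_rot: [0.0, 1.0, -0.0, -0.0]
wrist_force: [0.6, -0.4, -1.2]
width: 0.274
grip_force: 20.0
```

Request:
{"api": "step_arm", "payload": {"offset": [[0,28,0],[0,28,0],[0,28,35],[0,28,70],[0,28,95]], "twist": [[0,0,0],[0,0,0],[0,0,0],[0,0,0],[0,0,0]]}}

```text
clock: 21.28
tool_pos: [0.4793, 0.1038, 0.0992]
tool_rot: [-0.0, 1.0, -0.0, 0.0]
wrist_force: [-0.8, -0.2, -1.9]
width: 0.276
grip_force: 20.0
```

Request:
{"api": "step_arm", "payload": {"offset": [[0,0,0],[0,0,0],[0,0,0],[0,0,8],[0,0,8]], "twist": [[0,0,0],[0,0,0],[0,0,0],[0,0,0],[0,0,0]]}}

```text
clock: 21.7
tool_pos: [0.4805, 0.104, 0.0932]
tool_rot: [-0.0, 1.0, 0.0, 0.001]
wrist_force: [-0.1, -0.9, -1.0]
width: 0.277
grip_force: 20.0
```

```bash
python3 -c "
from h import *
go(.4804,.1032,.0764)"
```

```text
offset [ 0.1 -0.8 16.8] twist [0.03 0.11 0.01] at [0.4805 0.104  0.0932] clk 21.7 w 0.277 gf 20.0 F [-0.1 -0.9 -1. ]
```

Request:
{"api": "step_arm", "payload": {"offset": [[0,0,5],[0,0,9],[0,0,12],[0,0,14],[0,0,16]], "twist": [[0,0,0],[0,0,0],[0,0,0],[0,0,0],[0,0,0]]}}

```text
clock: 22.12
tool_pos: [0.4798, 0.104, 0.0764]
tool_rot: [-0.0, 1.0, -0.0, -0.0]
wrist_force: [-2.1, -1.5, 22.4]
width: 0.276
grip_force: 20.0
```

Request:
{"api": "step_arm", "payload": {"offset": [[0,0,0],[0,0,0],[0,0,0],[0,0,0],[0,0,-20]], "twist": [[0,0,0],[0,0,0],[0,0,0],[0,0,0],[0,0,0]], "grip": 0.1}}

```text
clock: 22.53
tool_pos: [0.4786, 0.1038, 0.0947]
tool_rot: [-0.0, 1.0, -0.001, -0.002]
wrist_force: [-0.6, -0.3, -0.5]
width: 0.545
grip_force: 0.0
```

Request:
{"api": "step_arm", "payload": {"offset": [[0,0,-30],[0,0,-50],[-38,-2,-50],[-76,-4,-50],[-112,-5,-50]], "twist": [[0,0,0],[0,0,0],[0,0,0],[0,0,0],[0,0,0]]}}

```text
clock: 22.95
tool_pos: [0.5938, 0.0989, 0.148]
tool_rot: [-0.0, 1.0, 0.0, 0.001]
wrist_force: [0.1, -0.1, -0.9]
width: 0.548
grip_force: 0.0
```

Request:
{"api": "step_arm", "payload": {"offset": [[-38,0,0],[-65,0,0],[-65,0,0],[-65,0,0],[-65,0,0]], "twist": [[0,0,0],[0,0,0],[0,0,0],[0,0,0],[0,0,0]]}}

```text
clock: 23.37
tool_pos: [0.6556, 0.0991, 0.1462]
tool_rot: [-0.0, 1.0, -0.0, -0.001]
wrist_force: [-0.8, 0.8, 0.2]
width: 0.55
grip_force: 0.0
```

```bash
cat >> h.py <<'E'
def moved(c,ref,pts):
    for n,(x,y) in pts.items():
        u,v=proj(c,[x,y,.06])[0].astype(int)
        a=[cv2.cvtColor(k['image'],7)[v-28:v+28,u-28:u+28].astype(np.float32) for k in(ref,c)];s,r=cv2.phaseCorrelate(*a,cv2.createHanningWindow((56,56),cv2.CV_32F));print(n,np.round(s,2),round(r,2),cv2.absdiff(*a).mean().round(1))
PT=dict(A=(.657,.0976),B=(.480,.1035),C=(.4066,.2945),D=(.5917,-.281))
E
python3 -c "
from h import *
go(.6575,.098,.075);moved(snap('top','t5'),load('top0'),PT)"
```

```text
offset [-2.  -1.1 71.2] twist [-0.01 -0.09  0.04] at [0.6556 0.0991 0.1462] clk 23.37 w 0.55 gf 0.0 F [-0.8  0.8  0.2]
A [ 2.45 11.66] 0.03 30.2
B [0.2  0.45] 0.46 20.0
C [0.08 0.08] 1.02 9.2
D [-0.04 -0.03] 0.93 13.9
```

Request:
{"api": "step_arm", "payload": {"offset": [[-2,-1,25],[-2,-1,50],[-2,-1,67],[-2,-1,71],[-2,-1,71]], "twist": [[0,0,0],[0,0,0],[0,0,0],[0,0,0],[0,0,0]]}}

```text
clock: 23.83
tool_pos: [0.6573, 0.0982, 0.0749]
tool_rot: [-0.001, 1.0, -0.0, -0.001]
wrist_force: [-0.1, -0.0, 0.8]
width: 0.553
grip_force: 0.0
```

Request:
{"api": "step_arm", "payload": {"offset": [[0,0,0],[0,0,0],[0,0,0],[0,0,0],[0,0,0]], "twist": [[0,0,0],[0,0,0],[0,0,0],[0,0,0],[0,0,0]], "grip": -1}}

```text
clock: 24.25
tool_pos: [0.6593, 0.0982, 0.0766]
tool_rot: [-0.0, 1.0, 0.0, 0.001]
wrist_force: [-0.7, 0.4, 4.4]
width: 0.275
grip_force: 20.0
```

Request:
{"api": "step_arm", "payload": {"offset": [[0,0,0],[0,0,-30],[0,0,-70],[0,0,-110],[20,-25,-120]], "twist": [[0,0,0],[0,0,0],[0,0,0],[0,0,0],[0,0,0]]}}

```text
clock: 24.67
tool_pos: [0.644, 0.0791, 0.2016]
tool_rot: [-0.003, 1.0, 0.003, 0.005]
wrist_force: [2.5, 0.5, -1.3]
width: 0.274
grip_force: 20.0
```

Request:
{"api": "step_arm", "payload": {"offset": [[25,-31,0],[50,-62,0],[75,-93,0],[100,-124,0],[125,-155,0]], "twist": [[0,0,0],[0,0,0],[0,0,0],[0,0,0],[0,0,0]]}}

```text
clock: 25.08
tool_pos: [0.5124, -0.0832, 0.1958]
tool_rot: [-0.0, 1.0, -0.0, 0.0]
wrist_force: [1.1, -0.6, -1.0]
width: 0.277
grip_force: 20.0
```

Request:
{"api": "step_arm", "payload": {"offset": [[20,-25,0],[29,-36,0],[29,-36,0],[29,-36,0],[29,-36,0]], "twist": [[0,0,0],[0,0,0],[0,0,0],[0,0,0],[0,0,0]]}}

```text
clock: 25.5
tool_pos: [0.4862, -0.1169, 0.1958]
tool_rot: [-0.001, 1.0, 0.0, 0.001]
wrist_force: [0.5, 0.4, -1.4]
width: 0.279
grip_force: 20.0
```

```bash
python3 -c "
from h import *
go(.484,-.118,.03);c=snap('top','t6');moved(c,load('top0'),PT);brass(c,.6575,.098,'t6c')"
```

```text
offset [  2.4  -1.2 165.8] twist [0.03 0.07 0.09] at [ 0.4862 -0.1169  0.1958] clk 25.5 w 0.279 gf 20.0 F [ 0.5  0.4 -1.4]
A [-1.47 -0.75] 0.31 24.5
B [0.23 0.33] 0.94 6.3
C [ 0.07 -0.04] 0.98 6.2
D [-0.05 -0.09] 0.77 12.2
mask 0.34224609375 comp [63, 76, 221, 177, 21296]
rect mm [661.6  96. ] [44.1 79.7] 28.1 area 3136.8765631510178 circ 42.3 meanRGB [123.  90.  49.]
```

View pics/t6c.png

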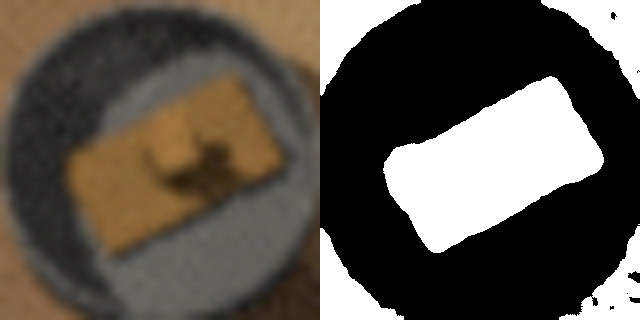

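Oblong blank is in tin A: plate corners at crop (68,155), (237,72), (285,157), (115,255). Its long axis is at about -62°. I'll lay the lid on the mat.

Request:
{"api": "step_arm", "payload": {"offset": [[1,-1,40],[1,-1,80],[1,-1,120],[1,-1,150],[1,-1,158]], "twist": [[0,0,0],[0,0,0],[0,0,0],[0,0,0],[0,0,0]]}}

```text
clock: 25.97
tool_pos: [0.4832, -0.117, 0.0336]
tool_rot: [-0.002, 1.0, 0.001, -0.002]
wrist_force: [0.5, 0.5, -1.1]
width: 0.277
grip_force: 20.0
```

Request:
{"api": "step_arm", "payload": {"offset": [[0,0,0],[0,0,3],[0,0,6],[0,0,9],[0,0,11]], "twist": [[0,0,0],[0,0,0],[0,0,0],[0,0,0],[0,0,0]]}}

```text
clock: 26.38
tool_pos: [0.4849, -0.1191, 0.0277]
tool_rot: [-0.0, 1.0, -0.0, 0.001]
wrist_force: [-0.0, 0.3, -1.7]
width: 0.274
grip_force: 20.0
```

Request:
{"api": "step_arm", "payload": {"offset": [[0,0,0],[0,0,0],[0,0,0],[0,0,0],[0,0,-20]], "twist": [[0,0,0],[0,0,0],[0,0,0],[0,0,0],[0,0,0]], "grip": 0.1}}

```text
clock: 26.8
tool_pos: [0.4829, -0.1186, 0.0448]
tool_rot: [-0.0, 1.0, 0.0, -0.002]
wrist_force: [0.8, 0.1, 0.0]
width: 0.537
grip_force: 0.0
```

Request:
{"api": "step_arm", "payload": {"offset": [[0,0,-40],[0,0,-80],[0,0,-120],[0,0,-140],[-20,30,-140]], "twist": [[0,0,0],[0,0,0],[0,0,7],[0,0,14],[0,0,21]]}}

```text
clock: 27.22
tool_pos: [0.5028, -0.0947, 0.1915]
tool_rot: [0.189, 0.982, -0.001, 0.003]
wrist_force: [0.9, -0.6, -1.3]
width: 0.555
grip_force: 0.0
```

```bash
python3 -c "
from h import *
go(.6616,.096,.180,118);print(observe()['qpos'].round(2))
T=load('t6');u,v=proj(T,[.6575,.098,.03])[0].astype(int)
P=np.array([onz(T,u-20.5+(a+.5)/8,v-20.5+(b+.5)/8,.014)[:2] for a,b in [(68,155),(237,72),(285,157),(115,255)]]);E=np.roll(P,-1,0)-P
print(P.mean(0).round(4),np.degrees(np.arctan2(E[:,1],E[:,0])).round(1),np.linalg.norm(E,axis=1).round(3))"
```

```text
offset [-76.4 236.1  11.8] twist [ 0.08  0.33 40.17] at [ 0.5028 -0.0947  0.1915] clk 27.22 w 0.555 gf 0.0 F [ 0.9 -0.6 -1.3]
[0.07 0.38 0.   2.12 0.   0.64 1.26]
[0.6628 0.0938] [ -62.7 -150.   121.1   25.9] [0.073 0.038 0.075 0.043]
```

Request:
{"api": "step_arm", "payload": {"offset": [[-11,35,0],[-23,70,0],[-34,105,0],[-45,140,0],[-57,175,0]], "twist": [[0,0,7],[0,0,14],[0,0,21],[0,0,28],[0,0,35]]}}

```text
clock: 27.63
tool_pos: [0.6205, 0.0557, 0.1869]
tool_rot: [0.472, 0.882, 0.0, 0.0]
wrist_force: [0.3, -1.1, 0.5]
width: 0.553
grip_force: 0.0
```

```bash
python3 -c "
from h import *
go(.6622,.095,.110,118);print(observe()['qpos'].round(2))"
```

```text
offset [ 9.6 56.5 76.9] twist [ 0.   -0.    5.69] at [0.6205 0.0557 0.1869] clk 27.63 w 0.553 gf 0.0 F [ 0.3 -1.1  0.5]
[-0.3   0.52  0.18  1.88 -0.13  0.75  0.53]
```

Request:
{"api": "step_arm", "payload": {"offset": [[5,28,0],[10,56,0],[10,56,30],[10,56,60],[10,56,77]], "twist": [[0,0,5.6],[0,0,5.6],[0,0,5.6],[0,0,5.6],[0,0,5.6]]}}

```text
clock: 28.05
tool_pos: [0.6595, 0.0944, 0.1069]
tool_rot: [0.511, 0.859, -0.001, -0.001]
wrist_force: [-0.1, 0.5, -0.1]
width: 0.548
grip_force: 0.0
```

Request:
{"api": "step_arm", "payload": {"offset": [[0,0,0],[0,0,0],[0,0,10],[0,0,20],[0,0,20]], "twist": [[0,0,0],[0,0,0],[0,0,0],[0,0,0],[0,0,0]]}}

```text
clock: 28.47
tool_pos: [0.6601, 0.0936, 0.0887]
tool_rot: [0.512, 0.859, -0.0, -0.0]
wrist_force: [0.1, 0.3, 0.0]
width: 0.551
grip_force: 0.0
```

```bash
python3 -c "
from h import *
go(.6622,.095,.026,118)"
```

```text
offset [ 0.2  2.5 62.7] twist [-0.04 -0.02  0.42] at [0.6601 0.0936 0.0887] clk 28.47 w 0.551 gf 0.0 F [0.1 0.3 0. ]
```

Request:
{"api": "step_arm", "payload": {"offset": [[0,2,20],[0,2,40],[0,2,56],[0,2,61],[0,2,61]], "twist": [[0,0,0],[0,0,0],[0,0,0],[0,0,0],[0,0,0]]}}

```text
clock: 28.88
tool_pos: [0.6618, 0.0945, 0.0277]
tool_rot: [0.512, 0.859, -0.001, -0.001]
wrist_force: [-0.2, -0.0, 0.4]
width: 0.55
grip_force: 0.0
```

Request:
{"api": "step_arm", "payload": {"offset": [[0,0,0],[0,0,0],[0,0,0],[0,0,0],[0,0,0]], "twist": [[0,0,0],[0,0,0],[0,0,0],[0,0,0],[0,0,0]], "grip": -1, "newtons": 30}}

```text
clock: 29.3
tool_pos: [0.6628, 0.0948, 0.0294]
tool_rot: [0.512, 0.859, 0.0, 0.0]
wrist_force: [0.4, -0.6, 0.3]
width: 0.244
grip_force: 0.0
```

Request:
{"api": "step_arm", "payload": {"offset": [[0,0,0],[0,0,0],[0,0,0],[0,0,0],[0,0,0]], "twist": [[0,0,0],[0,0,0],[0,0,0],[0,0,0],[0,0,0]]}}

```text
clock: 29.72
tool_pos: [0.6626, 0.0947, 0.0291]
tool_rot: [0.512, 0.859, 0.0, 0.0]
wrist_force: [-0.7, 0.3, 6.0]
width: 0.173
grip_force: 30.0
```

Request:
{"api": "step_arm", "payload": {"offset": [[0,0,-25],[0,0,-60],[0,0,-100],[0,0,-140],[0,0,-140]], "twist": [[0,0,0],[0,0,0],[0,0,0],[0,0,0],[0,0,0]]}}

```text
clock: 30.13
tool_pos: [0.6661, 0.0947, 0.1761]
tool_rot: [0.512, 0.859, 0.003, 0.004]
wrist_force: [1.7, -0.7, -2.4]
width: 0.172
grip_force: 30.0
```

```bash
python3 -c "
from h import *
go(.377,-.284,.165,193.7)"
```

```text
offset [-195.7 -434.4    7.4] twist [  0.36   0.52 -75.31] at [0.6661 0.0947 0.1761] clk 30.13 w 0.172 gf 30.0 F [ 1.7 -0.7 -2.4]
```

Request:
{"api": "step_arm", "payload": {"offset": [[-16,-36,0],[-32,-72,0],[-49,-108,0],[-65,-145,0],[-81,-180,0]], "twist": [[0,0,-7],[0,0,-14],[0,0,-21],[0,0,-28],[0,0,-35]]}}

```text
clock: 30.55
tool_pos: [0.5406, -0.0635, 0.1679]
tool_rot: [0.227, 0.974, -0.0, -0.001]
wrist_force: [-0.4, -1.6, -2.4]
width: 0.171
grip_force: 30.0
```

```bash
python3 -c "
from h import *
go(.3757,-.2837,.165,193.7)"
```

```text
offset [  50.8 -270.4    3.2] twist [-2.00e-02 -7.00e-02 -3.99e+01] at [ 0.5406 -0.0635  0.1679] clk 30.55 w 0.171 gf 30.0 F [-0.4 -1.6 -2.4]
```

Request:
{"api": "step_arm", "payload": {"offset": [[7,-37,0],[14,-74,0],[21,-111,0],[28,-148,0],[35,-185,0]], "twist": [[0,0,-7],[0,0,-14],[0,0,-21],[0,0,-28],[0,0,-35]]}}

```text
clock: 30.97
tool_pos: [0.427, -0.2131, 0.1682]
tool_rot: [-0.077, 0.997, 0.0, -0.0]
wrist_force: [0.8, -0.1, -2.4]
width: 0.171
grip_force: 30.0
```

```bash
python3 -c "
from h import *
go(.3757,-.2837,.165,193.7);print(observe()['qpos'].round(2))"
```

```text
offset [ 61.5 -61.9   3.2] twist [ 0.02 -0.02 -4.91] at [ 0.427  -0.2131  0.1682] clk 30.97 w 0.171 gf 30.0 F [ 0.8 -0.1 -2.4]
[ 0.48  0.39 -0.18  2.2   0.13  0.57  1.93]
```

Request:
{"api": "step_arm", "payload": {"offset": [[20,-20,0],[41,-41,0],[61,-62,0],[61,-62,0],[61,-62,40]], "twist": [[0,0,-4.9],[0,0,-4.9],[0,0,-4.9],[0,0,-4.9],[0,0,-4.9]]}}

```text
clock: 31.38
tool_pos: [0.3788, -0.286, 0.1325]
tool_rot: [-0.113, 0.994, -0.003, 0.004]
wrist_force: [2.4, -0.8, -3.8]
width: 0.169
grip_force: 30.0
```

Request:
{"api": "step_arm", "payload": {"offset": [[0,0,35],[0,0,65],[0,0,65],[0,0,65],[0,0,65]], "twist": [[0,0,0],[0,0,0],[0,0,0],[0,0,0],[0,0,0]]}}

```text
clock: 31.8
tool_pos: [0.3778, -0.2822, 0.0644]
tool_rot: [-0.116, 0.993, -0.0, 0.0]
wrist_force: [0.0, -0.0, -2.8]
width: 0.166
grip_force: 30.0
```

```bash
python3 -c "
from h import *
go(.3757,-.2837,.046,193.7)"
```

```text
offset [ 2.4 -1.  18.4] twist [-0.    0.   -0.35] at [ 0.3778 -0.2822  0.0644] clk 31.8 w 0.166 gf 30.0 F [ 0.  -0.  -2.8]
```

Request:
{"api": "step_arm", "payload": {"offset": [[2,-1,6],[2,-1,10],[2,-1,14],[2,-1,17],[2,-1,20]], "twist": [[0,0,-0.3],[0,0,-0.3],[0,0,-0.3],[0,0,-0.3],[0,0,-0.3]]}}

```text
clock: 32.22
tool_pos: [0.3758, -0.2839, 0.0437]
tool_rot: [-0.119, 0.993, -0.0, 0.0]
wrist_force: [0.9, -0.1, -1.4]
width: 0.171
grip_force: 30.0
```

Request:
{"api": "step_arm", "payload": {"offset": [[0,0,0],[0,0,0],[0,0,0],[0,0,0],[0,0,0]], "twist": [[0,0,0],[0,0,0],[0,0,0],[0,0,0],[0,0,0]]}}

```text
clock: 32.63
tool_pos: [0.3757, -0.2838, 0.0437]
tool_rot: [-0.119, 0.993, -0.0, 0.0]
wrist_force: [0.2, -0.5, -2.3]
width: 0.167
grip_force: 30.0
```

It's in with no contact. I'll lower and release.

Request:
{"api": "step_arm", "payload": {"offset": [[0,0,1],[0,0,2],[0,0,2],[0,0,2],[0,0,2]], "twist": [[0,0,0],[0,0,0],[0,0,0],[0,0,0],[0,0,0]]}}

```text
clock: 33.05
tool_pos: [0.3757, -0.2839, 0.042]
tool_rot: [-0.119, 0.993, -0.0, 0.0]
wrist_force: [-0.2, 0.3, 6.1]
width: 0.17
grip_force: 30.0
```

Request:
{"api": "step_arm", "payload": {"offset": [[0,0,0],[0,0,0],[0,0,0],[0,0,0],[0,0,-20]], "twist": [[0,0,0],[0,0,0],[0,0,0],[0,0,0],[0,0,0]], "grip": 0.1}}

```text
clock: 33.47
tool_pos: [0.3749, -0.283, 0.0596]
tool_rot: [-0.119, 0.993, 0.001, -0.001]
wrist_force: [0.2, 0.4, 0.4]
width: 0.482
grip_force: 0.0
```

Request:
{"api": "step_arm", "payload": {"offset": [[0,0,-40],[0,0,-80],[0,0,-90],[-20,30,-90],[-40,60,-90]], "twist": [[0,0,0],[0,0,0],[0,0,0],[0,0,7],[0,0,13.7]]}}

```text
clock: 33.88
tool_pos: [0.4001, -0.2182, 0.1528]
tool_rot: [0.007, 1.0, -0.001, 0.001]
wrist_force: [0.3, 0.9, -0.5]
width: 0.549
grip_force: 0.0
```

```bash
python3 -c "
from h import *
go(.4849,-.1191,.125)"
```

```text
offset [-83.3 100.3  27.9] twist [-0.09  0.16 -0.8 ] at [ 0.4001 -0.2182  0.1528] clk 33.88 w 0.549 gf 0.0 F [ 0.3  0.9 -0.5]
```

Request:
{"api": "step_arm", "payload": {"offset": [[-25,30,0],[-50,60,0],[-75,90,0],[-84,100,10],[-84,100,28]], "twist": [[0,0,-0.8],[0,0,-0.8],[0,0,-0.8],[0,0,-0.8],[0,0,-0.8]]}}

```text
clock: 34.3
tool_pos: [0.4887, -0.1125, 0.1246]
tool_rot: [-0.009, 1.0, 0.0, 0.003]
wrist_force: [0.7, 0.2, 0.1]
width: 0.551
grip_force: 0.0
```

Request:
{"api": "step_arm", "payload": {"offset": [[0,0,30],[0,0,50],[0,0,50],[0,0,50],[0,0,50]], "twist": [[0,0,0],[0,0,0],[0,0,0],[0,0,0],[0,0,0]]}}

```text
clock: 34.72
tool_pos: [0.4848, -0.1163, 0.0744]
tool_rot: [-0.006, 1.0, -0.0, 0.0]
wrist_force: [-0.6, -0.1, 0.0]
width: 0.549
grip_force: 0.0
```

```bash
python3 -c "
from h import *
go(.4849,-.1191,.026);c=snap('top','t7');moved(c,load('top0'),PT);print('vs t6');moved(c,load('t6'),PT)"
```

```text
offset [-0.1 -2.8 48.4] twist [-0.01  0.02  0.72] at [ 0.4848 -0.1163  0.0744] clk 34.72 w 0.549 gf 0.0 F [-0.6 -0.1  0. ]
A [  5.99 -10.44] 0.18 23.4
B [0.21 0.47] 0.95 6.8
C [ 0.17 -0.  ] 0.97 6.8
D [ 0.33 -0.29] 0.8 10.5
vs t6
A [0.14 0.15] 0.7 5.0
B [ 0.04 -0.02] 0.96 3.3
C [0.1  0.05] 0.94 2.4
D [-0.1   0.07] 0.71 9.8
```

A has not moved. I'll grasp its lid.

Request:
{"api": "step_arm", "payload": {"offset": [[0,-3,25],[0,-3,42],[0,-3,48],[0,-3,48],[0,-3,48]], "twist": [[0,0,0.7],[0,0,0.7],[0,0,0.7],[0,0,0.7],[0,0,0.7]]}}

```text
clock: 35.18
tool_pos: [0.4848, -0.1193, 0.0264]
tool_rot: [-0.0, 1.0, -0.0, 0.0]
wrist_force: [1.1, -0.2, 0.3]
width: 0.553
grip_force: 0.0
```

Request:
{"api": "step_arm", "payload": {"offset": [[0,0,0],[0,0,0],[0,0,0],[0,0,0],[0,0,0]], "twist": [[0,0,0],[0,0,0],[0,0,0],[0,0,0],[0,0,0]], "grip": -1, "newtons": 20}}

```text
clock: 35.6
tool_pos: [0.4848, -0.1192, 0.0261]
tool_rot: [-0.0, 1.0, -0.0, 0.0]
wrist_force: [-0.6, -0.0, 5.2]
width: 0.274
grip_force: 20.0
```

Request:
{"api": "step_arm", "payload": {"offset": [[0,0,0],[0,0,-30],[0,0,-70],[0,0,-110],[0,0,-150]], "twist": [[0,0,0],[0,0,0],[0,0,0],[0,0,0],[0,0,0]]}}

```text
clock: 36.02
tool_pos: [0.4838, -0.119, 0.1771]
tool_rot: [-0.0, 1.0, 0.0, -0.001]
wrist_force: [0.3, -0.7, -1.1]
width: 0.274
grip_force: 20.0
```

Request:
{"api": "step_arm", "payload": {"offset": [[-25,31,0],[-50,62,0],[-75,93,0],[-100,124,0],[-125,155,0]], "twist": [[0,0,0],[0,0,0],[0,0,0],[0,0,0],[0,0,0]]}}

```text
clock: 36.43
tool_pos: [0.6101, 0.0373, 0.1758]
tool_rot: [-0.0, 1.0, -0.0, -0.0]
wrist_force: [0.5, -0.8, -0.8]
width: 0.271
grip_force: 20.0
```

```bash
python3 -c "
from h import *
go(.659,.0982,.175)"
```

```text
offset [-48.9  60.9   0.8] twist [-0.01 -0.    0.01] at [0.6101 0.0373 0.1758] clk 36.43 w 0.271 gf 20.0 F [ 0.5 -0.8 -0.8]
```

Request:
{"api": "step_arm", "payload": {"offset": [[-24,30,0],[-49,61,0],[-49,61,20],[-49,61,50],[-49,61,78]], "twist": [[0,0,0],[0,0,0],[0,0,0],[0,0,0],[0,0,0]]}}

```text
clock: 36.85
tool_pos: [0.6586, 0.0979, 0.0967]
tool_rot: [-0.001, 1.0, 0.0, 0.0]
wrist_force: [0.8, 0.2, -1.7]
width: 0.272
grip_force: 20.0
```

Request:
{"api": "step_arm", "payload": {"offset": [[0,0,0],[0,0,0],[0,0,0],[0,0,5],[0,0,5]], "twist": [[0,0,0],[0,0,0],[0,0,0],[0,0,0],[0,0,0]]}}

```text
clock: 37.27
tool_pos: [0.6591, 0.0968, 0.0937]
tool_rot: [-0.0, 1.0, 0.0, 0.001]
wrist_force: [0.3, 0.3, -1.6]
width: 0.271
grip_force: 20.0
```

```bash
python3 -c "
from h import *
go(.659,.0982,.077)"
```

```text
offset [ 0.1  1.4 16.7] twist [0.02 0.11 0.01] at [0.6591 0.0968 0.0937] clk 37.27 w 0.271 gf 20.0 F [ 0.3  0.3 -1.6]
```

Request:
{"api": "step_arm", "payload": {"offset": [[0,1,5],[0,1,10],[0,1,13],[0,1,15],[0,1,16]], "twist": [[0,0,0],[0,0,0],[0,0,0],[0,0,0],[0,0,0]]}}

```text
clock: 37.68
tool_pos: [0.6583, 0.0979, 0.077]
tool_rot: [-0.0, 1.0, -0.0, -0.0]
wrist_force: [-5.8, -0.2, 15.2]
width: 0.276
grip_force: 20.0
```

Request:
{"api": "step_arm", "payload": {"offset": [[0,0,0],[0,0,0],[0,0,0],[0,0,0],[0,0,-20]], "twist": [[0,0,0],[0,0,0],[0,0,0],[0,0,0],[0,0,0]], "grip": 0.1}}

```text
clock: 38.1
tool_pos: [0.6564, 0.0976, 0.0936]
tool_rot: [-0.0, 1.0, -0.001, -0.003]
wrist_force: [0.0, 1.0, -0.1]
width: 0.539
grip_force: 0.0
```

Request:
{"api": "step_arm", "payload": {"offset": [[0,0,-30],[0,0,-50],[7,-38,-50],[14,-76,-50],[21,-114,-50]], "twist": [[0,0,0],[0,0,0],[0,0,0],[0,0,0],[0,0,0]]}}

```text
clock: 38.52
tool_pos: [0.6375, -0.0166, 0.1472]
tool_rot: [-0.001, 1.0, 0.0, 0.001]
wrist_force: [0.1, -2.1, -0.2]
width: 0.547
grip_force: 0.0
```

Request:
{"api": "step_arm", "payload": {"offset": [[7,-38,0],[14,-76,0],[21,-114,0],[28,-152,0],[35,-190,0]], "twist": [[0,0,0],[0,0,0],[0,0,0],[0,0,0],[0,0,0]]}}

```text
clock: 38.93
tool_pos: [0.602, -0.2079, 0.1467]
tool_rot: [-0.0, 1.0, -0.0, 0.0]
wrist_force: [1.0, -0.1, 0.4]
width: 0.55
grip_force: 0.0
```

```bash
python3 -c "
from h import *
go(.592,-.281,.146);c=snap('top','t8');moved(c,load('top0'),PT)"
```

```text
offset [ 10.1 -73.1   0.7] twist [-0.    0.01  0.04] at [ 0.602  -0.2079  0.1467] clk 38.93 w 0.55 gf 0.0 F [ 1.  -0.1  0.4]
A [0.24 0.73] 0.96 7.5
B [0.34 0.13] 0.95 7.6
C [ 0.12 -0.01] 0.95 7.5
D [-14.95  11.29] 0.01 37.1
```

Request:
{"api": "step_arm", "payload": {"offset": [[5,-38,0],[10,-73,0],[10,-73,20],[10,-73,45],[10,-73,45]], "twist": [[0,0,0],[0,0,0],[0,0,0],[0,0,0],[0,0,0]]}}

```text
clock: 39.4
tool_pos: [0.5903, -0.279, 0.0979]
tool_rot: [0.0, 1.0, 0.001, -0.003]
wrist_force: [-1.3, 0.6, 0.5]
width: 0.55
grip_force: 0.0
```

Request:
{"api": "step_arm", "payload": {"offset": [[0,0,0],[0,0,15],[0,0,26],[0,0,26],[0,0,26]], "twist": [[0,0,0],[0,0,0],[0,0,0],[0,0,0],[0,0,0]]}}

```text
clock: 39.82
tool_pos: [0.5928, -0.2786, 0.0759]
tool_rot: [-0.001, 1.0, 0.0, -0.0]
wrist_force: [-0.4, -0.3, 0.5]
width: 0.552
grip_force: 0.0
```

```bash
python3 -c "
from h import *
go(.592,-.281,.076);c=snap('scene','s9')
P=proj(c,[[.592,-.281,.065],[.592,-.281,.095]]);print(P,proj(load('scene0'),[.592,-.281,.095]))
a=[cv2.cvtColor(k['image'],7)[258:330,185:255].astype(np.float32) for k in(load('scene0'),c)];print(cv2.phaseCorrelate(*a),cv2.absdiff(*a).mean())"
```

```text
offset [ 0.8 -2.4 -0.1] twist [ 0.01 -0.03  0.07] at [ 0.5928 -0.2786  0.0759] clk 39.82 w 0.552 gf 0.0 F [-0.4 -0.3  0.5]
[[218.57313024 292.36086791]
 [215.72782249 284.55420495]] [[215.72782249 284.55420495]]
((0.30670578532154025, 0.11975724421478162), 0.39366643259554734) 43.993057
```

Request:
{"api": "step_arm", "payload": {"offset": [[0,-2,0],[0,-2,0],[0,-2,0],[0,-2,0],[0,-2,0]], "twist": [[0,0,0],[0,0,0],[0,0,0],[0,0,0],[0,0,0]], "grip": -1}}

```text
clock: 40.28
tool_pos: [0.5927, -0.2813, 0.076]
tool_rot: [-0.0, 1.0, -0.0, 0.0]
wrist_force: [0.1, -0.7, 2.2]
width: 0.271
grip_force: 20.0
```

Request:
{"api": "step_arm", "payload": {"offset": [[0,0,0],[0,0,-30],[0,0,-70],[0,0,-110],[10,15,-120]], "twist": [[0,0,0],[0,0,0],[0,0,0],[0,0,0],[0,0,0]]}}

```text
clock: 40.7
tool_pos: [0.586, -0.2696, 0.2014]
tool_rot: [0.001, 1.0, -0.002, 0.004]
wrist_force: [1.7, 0.8, -0.7]
width: 0.276
grip_force: 20.0
```

Request:
{"api": "step_arm", "payload": {"offset": [[20,31,0],[40,62,0],[60,93,0],[80,124,0],[98,146,0]], "twist": [[0,0,0],[0,0,0],[0,0,0],[0,0,0],[0,0,0]]}}

```text
clock: 41.12
tool_pos: [0.4828, -0.1176, 0.1956]
tool_rot: [-0.001, 1.0, 0.0, -0.0]
wrist_force: [0.7, 0.8, -1.3]
width: 0.274
grip_force: 20.0
```

```bash
python3 -c "
from h import *
go(.592,-.281,.195);c=snap('top','t9');brass(c,.592,-.281)
A=cv2.resize(c['image'][135:235,385:485,::-1],(400,400),interpolation=cv2.INTER_CUBIC)
u,v=proj(c,[.3757,-.2837,.025])[0].astype(int);B=cv2.resize(c['image'][v-25:v+25,u-25:u+25,::-1],(400,400),interpolation=cv2.INTER_CUBIC);cv2.imwrite('pics/t9c.png',np.hstack([A,B]))"
```

```text
offset [-108.8 -163.6    0.5] twist [ 0.04 -0.03  0.12] at [ 0.4828 -0.1176  0.1956] clk 41.12 w 0.274 gf 20.0 F [ 0.7  0.8 -1.3]
mask 0.1819140625 comp [0, 0, 160, 154, 8174]
rect mm [ 643.9 -236.4] [43.  86.2] 44.2 area 1186.0200860816985 circ 43.1 meanRGB [133. 101.  69.]
```

View pics/t9c.png

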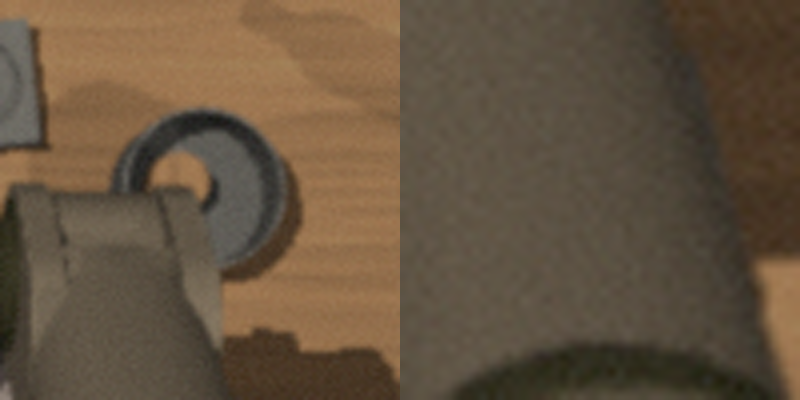

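Tin D holds the small, pale wooden bobbin at crop (180,185), about 46 mm across, and otherwise bare floor. So only two blanks are present. The lid goes back.

Request:
{"api": "step_arm", "payload": {"offset": [[-21,-32,0],[-42,-64,0],[-63,-96,0],[-84,-128,0],[-105,-160,0]], "twist": [[0,0,0],[0,0,0],[0,0,0],[0,0,0],[0,0,0]]}}

```text
clock: 41.58
tool_pos: [0.5903, -0.2819, 0.1956]
tool_rot: [-0.0, 1.0, -0.0, -0.0]
wrist_force: [0.1, -0.1, -1.0]
width: 0.273
grip_force: 20.0
```

Request:
{"api": "step_arm", "payload": {"offset": [[-4,-4,0],[-4,-4,0],[-4,-4,35],[-4,-4,70],[-4,-4,95]], "twist": [[0,0,0],[0,0,0],[0,0,0],[0,0,0],[0,0,0]]}}

```text
clock: 42.0
tool_pos: [0.5922, -0.2822, 0.0986]
tool_rot: [-0.001, 1.0, 0.001, -0.001]
wrist_force: [0.4, 0.1, -1.7]
width: 0.274
grip_force: 20.0
```

Request:
{"api": "step_arm", "payload": {"offset": [[0,0,0],[0,0,0],[0,0,0],[0,0,6],[0,0,6]], "twist": [[0,0,0],[0,0,0],[0,0,0],[0,0,0],[0,0,0]]}}

```text
clock: 42.42
tool_pos: [0.5942, -0.2842, 0.0957]
tool_rot: [-0.0, 1.0, -0.0, 0.001]
wrist_force: [0.4, 0.1, -1.4]
width: 0.277
grip_force: 20.0
```

```bash
python3 -c "
from h import *
go(.5927,-.2813,.0762)"
```

```text
offset [ 1.5  2.9 19.5] twist [-0.04  0.1   0.03] at [ 0.5942 -0.2842  0.0957] clk 42.42 w 0.277 gf 20.0 F [ 0.4  0.1 -1.4]
```

Seat, release, then retreat upwards and toward the base side.

Request:
{"api": "step_arm", "payload": {"offset": [[1,3,6],[1,3,11],[1,3,15],[1,3,18],[1,3,19]], "twist": [[0,0,0],[0,0,0],[0,0,0],[0,0,0],[0,0,0]]}}

```text
clock: 42.83
tool_pos: [0.5925, -0.2809, 0.0756]
tool_rot: [-0.0, 1.0, 0.0, -0.0]
wrist_force: [-4.2, 1.6, 12.4]
width: 0.273
grip_force: 20.0
```

Request:
{"api": "step_arm", "payload": {"offset": [[0,0,0],[0,0,0],[0,0,0],[0,0,0],[0,0,-20]], "twist": [[0,0,0],[0,0,0],[0,0,0],[0,0,0],[0,0,0]], "grip": 0.1}}

```text
clock: 43.25
tool_pos: [0.5909, -0.2804, 0.0927]
tool_rot: [-0.0, 1.0, 0.001, -0.002]
wrist_force: [-0.0, -0.2, -0.6]
width: 0.541
grip_force: 0.0
```

Request:
{"api": "step_arm", "payload": {"offset": [[0,0,-40],[0,0,-80],[15,35,-100],[30,70,-100],[45,105,-100]], "twist": [[0,0,0],[0,0,0],[0,0,0],[0,0,0],[0,0,0]]}}

```text
clock: 43.67
tool_pos: [0.5477, -0.1755, 0.1973]
tool_rot: [0.001, 1.0, -0.0, 0.002]
wrist_force: [-0.7, 1.5, -0.6]
width: 0.552
grip_force: 0.0
```

Request:
{"api": "step_arm", "payload": {"offset": [[10,38,0],[20,76,0],[30,110,0],[30,110,0],[30,110,0]], "twist": [[0,0,0],[0,0,0],[0,0,0],[0,0,0],[0,0,0]]}}

```text
clock: 44.08
tool_pos: [0.5174, -0.0642, 0.196]
tool_rot: [-0.002, 1.0, 0.0, 0.0]
wrist_force: [-0.1, -0.6, -0.1]
width: 0.548
grip_force: 0.0
```

```bash
python3 -c "
from h import *
c=snap('top','t10');moved(c,load('top0'),PT);s=snap('scene','s10')
A=cv2.resize(c['image'][120:300,170:500,::-1],None,fx=1.5,fy=1.5,interpolation=cv2.INTER_CUBIC)
u,v=proj(c,[.3757,-.2837,.025])[0].astype(int);B=cv2.resize(c['image'][v-25:v+25,u-25:u+25,::-1],(270,270),interpolation=cv2.INTER_CUBIC)
C=cv2.resize(s['image'][125:335,140:450,::-1],(480,325),interpolation=cv2.INTER_CUBIC)
W=np.zeros((600,780,3),np.uint8);W[:270,:495]=A;W[:270,500:770]=B;W[275:600,:480]=C;cv2.imwrite('pics/fin.png',W)"
```

```text
A [0.07 0.41] 1.01 7.0
B [0.28 0.16] 0.97 6.4
C [-0.06  0.02] 0.99 6.4
D [-0.27  0.14] 1.07 9.1
```

View pics/fin.png

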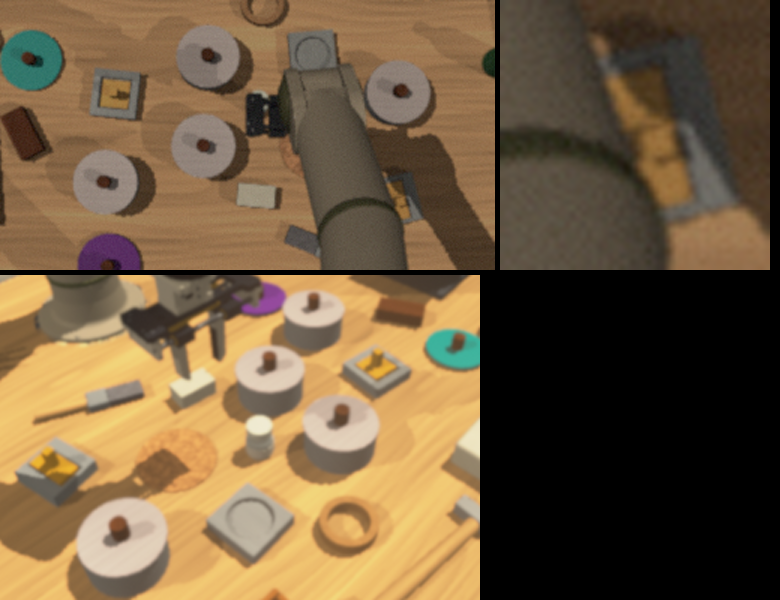

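The final picture shows all four lids seated on their tins, and the square and oblong blanks lying in their dies. The bystanders look untouched, so I'll hand in.

```bash
python3 -c "
from workcell import *
print(job_done())"
```

```text
the job is handed in; nothing more can be done
None
```

I found two blanks, square and oblong, and laid each in its die; all four lids are back on their tins, the bobbin stayed in its tin, and the job is handed in (no verdict came back).

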